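# Change over the vise for the next two blanks

## Robot

A 7-joint arm with a two-finger parallel gripper is mounted at the origin on the work surface. World frame = base frame: x ahead of the robot, y to its left, z up, the work surface at z = 0. Lengths are in m, angles in rad, forces in N, time in s.
With the tool pointing down it reaches from about 0.425 to 0.8 m from the base axis. Payload 8.3 kg.
Tool frame: the origin (TCP) lies midway between the tips of the shut fingers; the grasp point (between the pads) lies 19 mm behind it; z points along the fingers, x is the direction in which the jaws open and shut, and the axes are right-handed (so a half turn about z gives the same grasp; the last joint's range is limited). The gripper opens to 85 mm and grips with 20 to 120 N. Pads are 22 mm wide; open, the fingers measure 114 mm over their backs; the gripper's body (76 mm by 85 mm) begins 54 mm behind the grasp point. The pads swing forward as they close: fully open they stand 13 mm farther back than shut.
Start: joints at [1.178, 0.383, 0.016, 1.37, -0.006, 1.388, -0.046], TCP at [0.202, -0.591, 0.231] pointing down, gripper open.
Joint ranges: [-2.95, 2.95], [-0.25, 2.06], [-1.52, 1.56], [0.18, 2.33], [-1.44, 4.58], [0.02, 2.06], [-3.01, 3.01]. Speed limits (rad/s): [2.39, 2.39, 3.01, 3.01, 3.14, 3.14, 3.14].

## Interface

Orientations are given as [roll, pitch, yaw] about the fixed x, y, z axes, in that order (R = Rz(yaw) Ry(pitch) Rx(roll)).
In Python, from workcell import get_obs, capture, camera_info, finish_job, trace gives the robot as it stands.
- The arm moves only by the tool play_rows, never from a script. Its argument "commands" is a list of rows, each an object with "gripper": the opening, from -1 (shut) to 1 (fully open); "delta_pos": the shift along the world's x, y, z in m, a list of three; "turn": the turn, a rotation vector about the world's x, y, z in degrees, a list of three. In form: [{"gripper": gripper, "delta_pos": [dx, dy, dz], "turn": [wx, wy, wz]}, ...]. A call has exactly 8 rows; each row shifts and turns the commanded pose from where the row before left it; what a row does not reach is not made up. A row lasts 1/10 s, in which the tool goes at most 50 mm and 8.59 degrees, less where a joint would pass 70% of its speed; a pose out of reach is approached as far as the arm can. A call with a gripper value outside its range is refused whole. The fingers move at their own pace and stop on an object; "grip_force" is the grip in N (left out, the last holds). Time passes only in rows, so rows that do not move let the fingers close, or fill a call up. It gives the time, the measured TCP pose, the force and the opening at its end, in the units of the state.
- get_obs(): the state, without advancing time (a new reading comes with each control period).
- capture(name): name is "scene" or "top" or "wrist"; returns the picture (384x512x3 uint8, red, green, blue); there is no depth.
- camera_info(name): a dict with "mtx" (3x3 intrinsics, pixels), "k1" (the pictures are not rectified: a ray, as slopes to the right and down, at radius r is drawn at 1 + k1 r^2 times it, then the intrinsics apply), "extrinsics" (4x4, takes a point from camera to world coordinates); the wrist camera has in their place "T_tool_cam" (4x4, takes a point from camera to tool coordinates, whose origin is the TCP and whose axes are the tool frame's). Camera axes: x right, y down, z forward; pixel columns grow to the right and rows downward; lengths in m; the calibration is good to about 2 mm. A picture is of the moment at which its call begins: read the wrist's pose just before it. camera_info takes no time and is no camera call.
- finish_job(): hands the job in, once; it reports no verdict.
Trained networks look in the newest picture that a camera, given by its name, has taken for a name from the list of things; names that differ only in an ending like _2 or _b are one class to them, and where a whole thing is asked for, a point or a joint stands for the part that bears it (a point fixed in the world has none). Each returns a list of dicts, best first, with "confidence" (0 to 1); they miss things now and then, are a little off and sometimes report something else, mostly with a low value. They report only what shows in the picture. A call takes as long as a camera call. They do not tell look-alikes from the thing itself.
- trace(camera, label): "mask" (384x512 bool, what is visible of it) and "bbox" ([left, top, right, bottom] in pixels, round what is visible of it).
The state is a dict: "time": time; "q": joint angles; "dq": joint speeds; "joint_torque": joint torques, N m; "eef_pos": TCP position; "ee_rot": TCP orientation; "force": force on the tool from outside, world axes, zero at the start; "torque": the same for the moment, N m; "gripper_width": opening from 0.0 (shut) to 1.0 (fully open).
Only numpy, scipy, OpenCV 4.12 (cv2) and the standard library are available. Lean on these libraries where they do the work, as an engineer would, in place of code of your own. Each camera call takes 0.05 s, during which the arm holds its last target.

## Task

Change over the machine vise for the next job. First stand all the finished pins (one to three) from the vise upright in the grey tray; then crank the vise wide enough, draw the two blanks with flat tangs out of the packed crate, leaving the other blanks standing in it, and stand them foot down on the vise bed, side by side and square between the jaws. Last, crank the jaw up tight on both, so that they stay clamped when you let go, and leave the other things on the bench where they are.

Things in the scene. Friction and masses are not known exactly. Their poses are not given: they have to be found in the camera images.
- vise: Fixed grey machine vise, 250 long (its x) x 150 wide (its y). Origin: centre of its underside on the bench. Its +x end is the fixed jaw, upright face at x = +70; the moving jaw slides along x on the flat bed, whose top is 45 high; both jaws are 150 wide and their tops 71 high. At its -x end is a gear housing (75 high) with a crank on top. All jaw faces are square to the vise's x axis.
- vise_bed (a point): Point on the bed's top, 45 above the bench, at the foot of the middle of the fixed jaw's face; axes as the vise's. The mouth is on its -x side, as wide as joint jaw says.
- jaw (a joint): Opening between the two jaw faces in m: 0 shut, 0.060 fully open (hard stop). Driven only by the crank: 3 mm per rad (18.8 mm a turn). It stays where the crank leaves it and, once cranked tight, keeps its squeeze when the crank is let go.
- crank (a joint): Crank angle in rad, 0 to 20, several turns; grows counter-clockwise seen from above, which opens the jaw (jaw = 0.003 x crank); clockwise closes it. Runs with light friction (about 4 N at the handle); it stiffens abruptly when the jaw meets something, and some 10 N at the handle then is plenty.
- crank_axis (a point): Point on the crank's upright axis, 117 above the bench, level with crank_grip.
- crank_grip (a point): Middle of the crank's upright round black handle, 18 diameter x 43 tall (from 92 to 135 above the bench), 50 from the crank's axis; the sleeve spins freely on its pin, so a gripper can hold it and go round without turning. The crank arm's top lies 90 above the bench.
- crate: Fixed open plywood crate, outside 144 x 144 x 29 high, walls and floor 5; origin centre of its underside. Holds nine blanks packed tight three by three, 44.4 apart along its x and y, touching one another or the walls (under 2 mm of play in all); a blank drawn out off-centre or askew rubs and can drag a neighbour up with it.
- tray: Fixed open grey tray for the pins, outside 150 (x) x 170 (y) x 22 high, walls and floor 4; origin centre of its underside. Crate and tray may be on either side of the vise.
- tang1: One of the two wanted blanks, the only ones with a flat tang: aluminium, square foot 44 x 44 x 28 high, from whose middle stands a flat tang 10 thick (its x) x 26 wide (its y), top 70 above its underside. 0.14 to 0.25 kg. Origin: centre of its underside; z up. Starts in any of the nine places of the crate.
- tang2: One of the two wanted blanks, the only ones with a flat tang: aluminium, square foot 44 x 44 x 28 high, from whose middle stands a flat tang 10 thick (its x) x 26 wide (its y), top 70 above its underside. 0.14 to 0.25 kg. Origin: centre of its underside; z up. Starts in any of the nine places of the crate.
- pin1: Finished steel pin of the last job, maybe absent: square foot 28 x 28 x 24 high with a round shank 14 diameter standing on it, top 58 above the underside. 0.17 kg. Origin: centre of its underside; z up. Starts standing in the slack vise mouth, pins side by side along the jaws.
- pin2: Finished steel pin of the last job, maybe absent: square foot 28 x 28 x 24 high with a round shank 14 diameter standing on it, top 58 above the underside. 0.17 kg. Origin: centre of its underside; z up. Starts standing in the slack vise mouth, pins side by side along the jaws.
- pin3: Finished steel pin of the last job, maybe absent: square foot 28 x 28 x 24 high with a round shank 14 diameter standing on it, top 58 above the underside. 0.17 kg. Origin: centre of its underside; z up. Starts standing in the slack vise mouth, pins side by side along the jaws.
- blank1: One of the other seven blanks in the crate: same 44 x 44 x 28 foot but a round shank 16 diameter, top 62 above the underside; 0.18 kg. Origin: centre of its underside. To be left in the crate.
- blank2: One of the other seven blanks in the crate: same 44 x 44 x 28 foot but a round shank 16 diameter, top 62 above the underside; 0.18 kg. Origin: centre of its underside. To be left in the crate.
- blank3: One of the other seven blanks in the crate: same 44 x 44 x 28 foot but a round shank 16 diameter, top 62 above the underside; 0.18 kg. Origin: centre of its underside. To be left in the crate.
- blank4: One of the other seven blanks in the crate: same 44 x 44 x 28 foot but a round shank 16 diameter, top 62 above the underside; 0.18 kg. Origin: centre of its underside. To be left in the crate.
- blank5: One of the other seven blanks in the crate: same 44 x 44 x 28 foot but a round shank 16 diameter, top 62 above the underside; 0.18 kg. Origin: centre of its underside. To be left in the crate.
- blank6: One of the other seven blanks in the crate: same 44 x 44 x 28 foot but a round shank 16 diameter, top 62 above the underside; 0.18 kg. Origin: centre of its underside. To be left in the crate.
- blank7: One of the other seven blanks in the crate: same 44 x 44 x 28 foot but a round shank 16 diameter, top 62 above the underside; 0.18 kg. Origin: centre of its underside. To be left in the crate.
- steel_block: Steel block 75 x 50 x 25 with three holes; bystander.
- bar_end: Steel bar end 32 diameter x 30 tall; bystander.
There are look-alikes about, which are no part of the job. Leave any red look-alike of the blank7 alone.

How it is judged:
On the way, in this order (a step that is already met when the one before it is completed fails the run):
1. every finished pin stands upright in the tray, let go (x of pin1 in the frame of tray between -0.072 and 0.072 m and y of pin1 in the frame of tray between -0.082 and 0.082 m and z of pin1 in the frame of tray between -0.002 and 0.012 m and angle between each of pin1, pin2, pin3's own z axis and vertical below 0.15 rad and contact force between each of pin1, pin2, pin3 and the fingers below 0.1 N and x of pin2 in the frame of tray between -0.072 and 0.072 m and y of pin2 in the frame of tray between -0.082 and 0.082 m and z of pin2 in the frame of tray between -0.002 and 0.012 m and x of pin3 in the frame of tray between -0.072 and 0.072 m and y of pin3 in the frame of tray between -0.082 and 0.082 m and z of pin3 in the frame of tray between -0.002 and 0.012 m), for 0.2 s.
2. both tang blanks stand foot down on the vise bed between the jaws, let go (x of tang1 in the frame of vise_bed between -0.058 and -0.018 m and y of tang1 in the frame of vise_bed between -0.058 and 0.058 m and z of tang1 in the frame of vise_bed between -0.003 and 0.004 m and angle between each of tang1, tang2's own z axis and vertical below 0.08 rad and contact force between each of tang1, tang2 and the fingers below 0.1 N and x of tang2 in the frame of vise_bed between -0.058 and -0.018 m and y of tang2 in the frame of vise_bed between -0.058 and 0.058 m and z of tang2 in the frame of vise_bed between -0.003 and 0.004 m), for 0.2 s.
At the end, for the whole second after the job is handed in: Both tang blanks stand on the vise bed (tilt under 0.08 rad), square to the jaws (0.08 rad), centres within 58 mm of mid-width, each squeezed by both jaws with over 4 N, let go; every pin stands upright (0.15 rad) in the tray; the other seven blanks stand in the crate (all of step 1 and all of step 2 and (angle between the x axis of tang1 and the x axis of vise, either way round below 0.08 rad or angle between the x axis of tang1 and the y axis of vise, either way round below 0.08 rad) and (angle between the x axis of tang2 and the x axis of vise, either way round below 0.08 rad or angle between the x axis of tang2 and the y axis of vise, either way round below 0.08 rad) and contact force between each of tang1, tang2 and jaw above 4 N and contact force between each of tang1, tang2 and vise above 4 N and linear speed of each of tang1, tang2 below 0.02 m/s and z of each of blank1, blank2, blank3, blank4, blank5, blank6, blank7 in the frame of crate below 0.012 m and angle between each of blank1, blank2, blank3, blank4, blank5, blank6, blank7's own z axis and vertical below 0.15 rad and x of blank1 in the frame of crate between -0.07 and 0.07 m and y of blank1 in the frame of crate between -0.07 and 0.07 m and x of blank2 in the frame of crate between -0.07 and 0.07 m and y of blank2 in the frame of crate between -0.07 and 0.07 m and x of blank3 in the frame of crate between -0.07 and 0.07 m and y of blank3 in the frame of crate between -0.07 and 0.07 m and x of blank4 in the frame of crate between -0.07 and 0.07 m and y of blank4 in the frame of crate between -0.07 and 0.07 m and x of blank5 in the frame of crate between -0.07 and 0.07 m and y of blank5 in the frame of crate between -0.07 and 0.07 m and x of blank6 in the frame of crate between -0.07 and 0.07 m and y of blank6 in the frame of crate between -0.07 and 0.07 m and x of blank7 in the frame of crate between -0.07 and 0.07 m and y of blank7 in the frame of crate between -0.07 and 0.07 m); the robot touches nothing.
It fails at once if another blank is lifted more than 20 mm above the crate's floor or tipped over (z of any of blank1, blank2, blank3, blank4, blank5, blank6, blank7 in the frame of crate above 0.025 m or angle between any of blank1, blank2, blank3, blank4, blank5, blank6, blank7's own z axis and vertical above 0.6 rad).
It fails at once if a bystander is moved more than 30 mm (distance of any of steel_block, bar_end from where it was at the start of the episode above 0.03 m).
Of pin1, pin2, pin3 only 1 to 3 are there at a start; the rules pass over those that are not, and their reading is None.
At some moment in a run one of pin1, pin2, pin3 may be knocked a few centimetres aside while the robot is not near it.
It also fails if it takes over 210 s, if anything falls off the work surface, if the arm or the gripper's body presses on something with over 40 N, if the wrist force passes 120 N, or if a joint passes its speed limit or range.

## Working session

There is one attempt and no reset: what is moved stays moved. The work goes in short steps, Python scripts to look and compute and a tool call to move; the robot and the scene stay as the last step left them, time stands still between calls to the robot, and variables do not carry over. Pictures are saved under pics/ and viewed, and the job is handed in when it is done.

Besides the shell and the picture viewer there is one more tool, called after ">>>" as name(argument=value, ...) on one line, values as JSON. play_rows: Moves the arm, as the interface text tells. Its arguments: {"type":"object","properties":{"commands":{"type":"array"},"grip_force":{"type":"number"}},"required":["commands"]}

```bash
mkdir -p pics; ls; python3 - <<'E'
from workcell import *
import cv2
o=get_obs(); print({k:(v if not hasattr(v,'round') else v) for k,v in o.items()})
for n in ["scene","top","wrist"]:
    im=capture(n); cv2.imwrite(f"pics/{n}0.png",im[:,:,::-1])
    print(n,camera_info(n))
E
```

```text
pics
{'time': 0.0, 'q': array([ 1.17806435,  0.38425831,  0.01637246,  1.37120666, -0.00631858,
        1.3882088 , -0.04647856]), 'dq': array([-0.00035572, -0.00060495, -0.00094559, -0.00019678,  0.00137573,
       -0.00122255,  0.00083672]), 'joint_torque': array([ 7.37841528e-04, -6.27603650e+01,  8.44777320e-01, -3.71824372e+01,
        1.65406050e-02,  1.40810045e-02, -2.47581539e-05]), 'eef_pos': array([ 0.20229547, -0.59079569,  0.23024252]), 'ee_rot': array([ 3.14157208e+00,  2.03226474e-03, -1.24088151e+00]), 'force': array([-0.14191325, -0.74349129, -0.30277486]), 'torque': array([-0.01658173,  0.02042705,  0.01308755]), 'gripper_width': 1.0022979107367471}
scene {'mtx': array([[393.61747398,   0.        , 257.45428945],
       [  0.        , 393.61747398, 187.54370093],
       [  0.        ,   0.        ,   1.        ]]), 'k1': 0.01419820435763919, 'extrinsics': array([[ 0.78381002,  0.46914978, -0.40686647,  0.9770732 ],
       [ 0.62084433, -0.60670012,  0.49645471, -0.42826909],
       [-0.01393432, -0.64172692, -0.76680662,  0.88822892],
       [ 0.        ,  0.       
[... 339 characters left out ...]
0035221 ,  0.07121806],
       [ 0.00440793, -0.07287461, -0.99733137,  1.05927801],
       [ 0.        ,  0.        ,  0.        ,  1.        ]])}
wrist {'mtx': array([[265.26352879,   0.        , 254.00891709],
       [  0.        , 265.26352879, 189.88565574],
       [  0.        ,   0.        ,   1.        ]]), 'k1': -0.04288094477929315, 'T_tool_cam': array([[ 9.99999813e-01, -2.60188944e-04, -5.54324186e-04,
         1.57413081e-03],
       [ 4.13827906e-04,  9.54386232e-01,  2.98574528e-01,
        -7.59760735e-02],
       [ 4.51353581e-04, -2.98574701e-01,  9.54386161e-01,
        -1.42242733e-01],
       [ 0.00000000e+00,  0.00000000e+00,  0.00000000e+00,
         1.00000000e+00]])}
```

View pics/scene0.png

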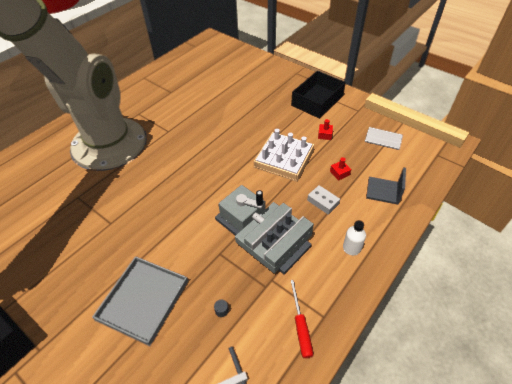

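View pics/top0.png

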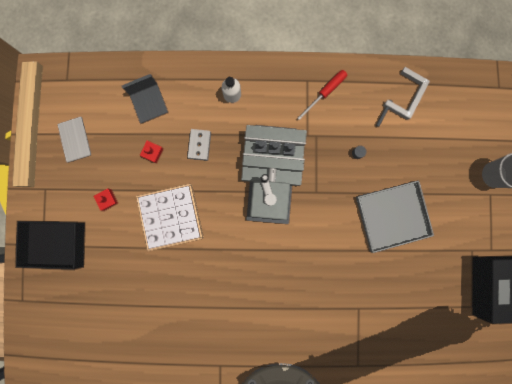

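View pics/wrist0.png

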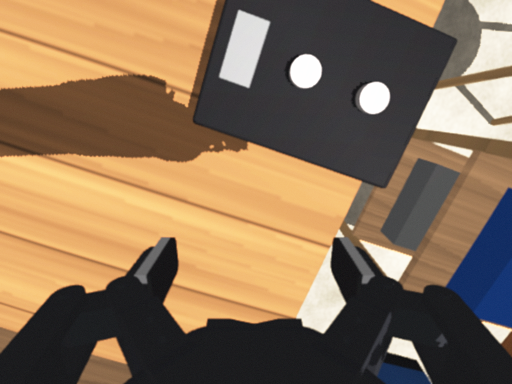

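```bash
cat > h.py <<'E'
import numpy as np, cv2
from scipy.spatial.transform import Rotation as R
from workcell import *
def Rt(o): # tool->world
    T=np.eye(4); T[:3,:3]=R.from_euler('xyz',o['ee_rot']).as_matrix(); T[:3,3]=o['eef_pos']; return T
def cam(n,o=None):
    c=camera_info(n)
    E=c['extrinsics'] if n!='wrist' else Rt(o)@c['T_tool_cam']
    return c['mtx'],c['k1'],E
def proj(C,P):
    K,k,E=C; P=np.atleast_2d(P); p=(P-E[:3,3])@E[:3,:3]; s=p[:,:2]/p[:,2:]
    s=s*(1+k*(s**2).sum(1,keepdims=True)); return s*[K[0,0],K[1,1]]+K[:2,2]
def unproj(C,uv,z):
    K,k,E=C; uv=np.atleast_2d(np.float64(uv)); s=cv2.undistortPoints(uv.reshape(-1,1,2),K,np.array([k,0,0,0.])).reshape(-1,2)
    d=np.c_[s,np.ones(len(s))]@E[:3,:3].T; t=(z-E[2,3])/d[:,2]; return E[:3,3]+t[:,None]*d
def shot(n,name,crop=None,sc=1):
    o=get_obs(); C=cam(n,o); im=capture(n); v=im
    if crop: v=v[crop[1]:crop[3],crop[0]:crop[2]]
    v=cv2.resize(v,None,fx=sc,fy=sc,interpolation=cv2.INTER_CUBIC); cv2.imwrite('pics/'+name,v[:,:,::-1]); return im,C
def rect(m):
    return cv2.minAreaRect(np.argwhere(m)[:,::-1].astype(np.float32))
def st():
    o=get_obs(); print('t',round(o['time'],2),'p',o['eef_pos'].round(4),'r',o['ee_rot'].round(3),'F',o['force'].round(1),'g',round(o['gripper_width'],3)); return o
E
python3 - <<'E'
from h import *
for n in ['top','scene']:
    im,C=shot(n,n+'1.png')
    for l in ['vise','crate','tray','pin1','tang1','blank1','crank_grip','steel_block','bar_end','jaw']:
        for d in trace(n,l)[:10]:
            m=d['mask']; c=np.argwhere(m).mean(0)[::-1]
            if d['confidence']>.2: print(n,l,round(d['confidence'],2),np.round(d['bbox']),c.round(1),m.sum(), unproj(C,c,{'crate':.029,'tray':.0,'pin1':.103,'tang1':.075,'blank1':.065,'crank_grip':.135}.get(l,.03))[0].round(3))
im=cv2.imread('pics/top0.png')
cv2.imwrite('pics/c1.png',cv2.resize(im[110:240,125:325],None,fx=4,fy=4,interpolation=cv2.INTER_CUBIC))
im=cv2.imread('pics/scene0.png')
cv2.imwrite('pics/c2.png',cv2.resize(im[110:280,200:360],None,fx=3.5,fy=3.5,interpolation=cv2.INTER_CUBIC))
st()
E
```

```text
top vise 0.85 [246. 124. 306. 226.] [272.1 172.3] 4607 [0.611 0.028 0.03 ]
top vise 0.28 [178. 202. 195. 222.] [185.6 212.9] 283 [0.505 0.246 0.03 ]
top crate 0.7 [136. 184. 204. 254.] [174.8 215.1] 558 [0.499 0.274 0.029]
top tray 0.88 [356. 180. 432. 251.] [394.6 216.2] 3736 [ 0.503 -0.299  0.   ]
top pin1 0.57 [269. 143. 280. 157.] [274.5 147.5] 134 [0.662 0.026 0.103]
top pin1 0.53 [261. 175. 275. 206.] [268.  191.9] 227 [0.556 0.04  0.103]
top pin1 0.51 [281. 145. 296. 158.] [289.  149.1] 150 [ 0.659 -0.009  0.103]
top pin1 0.42 [256. 141. 267. 152.] [260.7 147.3] 107 [0.662 0.059 0.103]
top tang1 0.85 [180. 222. 199. 239.] [189.2 230.4] 318 [0.462 0.229 0.075]
top tang1 0.79 [158. 210. 173. 231.] [168.  217.2] 284 [0.494 0.281 0.075]
top blank1 0.86 [172. 189. 192. 206.] [181.6 195.9] 302 [0.546 0.251 0.065]
top blank1 0.86 [143. 142. 160. 162.] [151. 151.] 324 [0.657 0.331 0.065]
top blank1 0.84 [ 95. 192. 115. 211.] [106.5 199.4] 318 [0.535 0.439 0.065]
top blank1 0.78 [142. 197. 154. 216.] [147.3 203.8] 285 [0.526 0.336 0.065]
top blank1 0.76 [147. 210. 165. 231.] [151.  220
[... 2375 characters left out ...]
8 [316. 120. 334. 140.] [325. 130.] 262 [0.561 0.414 0.065]
scene blank1 0.45 [299. 135. 313. 153.] [304.1 144.7] 152 [0.547 0.321 0.065]
scene crank_grip 0.67 [238. 190. 264. 210.] [251.1 199.8] 311 [0.589 0.019 0.135]
scene steel_block 0.61 [310. 183. 341. 214.] [323.1 199.5] 545 [0.692 0.205 0.03 ]
scene bar_end 0.52 [212. 299. 229. 316.] [221.  307.5] 196 [ 0.676 -0.201  0.03 ]
scene bar_end 0.35 [296. 136. 315. 152.] [304.1 144.6] 148 [0.528 0.353 0.03 ]
scene jaw 0.89 [243. 203. 292. 246.] [266.  224.6] 824 [0.618 0.041 0.03 ]
scene jaw 0.56 [283. 155. 304. 174.] [292.5 165.2] 200 [0.551 0.259 0.03 ]
t 1.25 p [ 0.2025 -0.5913  0.2313] r [-3.142  0.    -1.241] F [-0.1 -0.5 -0.2] g 1.004
```

```bash
echo
```

```text
(no output)
```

View pics/c1.png

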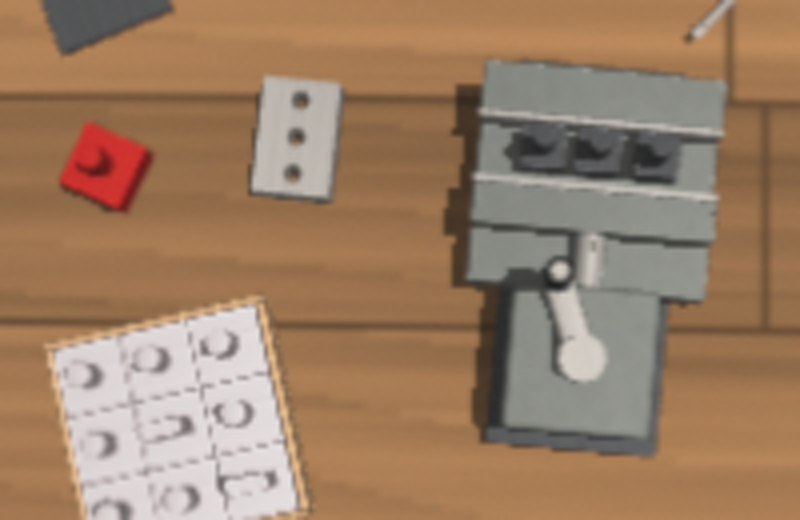

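View pics/c2.png

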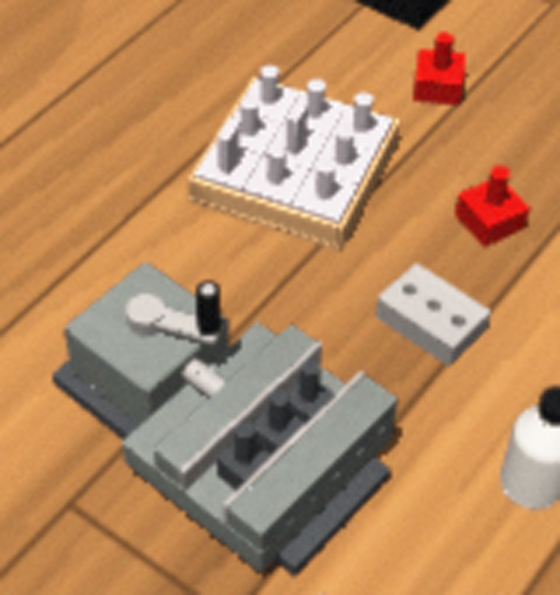

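>>> play_rows(commands=[{"gripper":1,"delta_pos":[0.025,0.0375,0.002],"turn":[0,0,4.1]},{"gripper":1,"delta_pos":[0.025,0.0375,0.002],"turn":[0,0,4.1]},{"gripper":1,"delta_pos":[0.025,0.0375,0.002],"turn":[0,0,4.1]},{"gripper":1,"delta_pos":[0.025,0.0375,0.002],"turn":[0,0,4.1]},{"gripper":1,"delta_pos":[0.025,0.0375,0.002],"turn":[0,0,4.1]},{"gripper":1,"delta_pos":[0.025,0.0375,0.002],"turn":[0,0,4.1]},{"gripper":1,"delta_pos":[0.025,0.0375,0.002],"turn":[0,0,4.1]},{"gripper":1,"delta_pos":[0.025,0.0375,0.002],"turn":[0,0,4.1]}], grip_force=40)

```text
time: 2.05
eef_pos: [0.4032, -0.2897, 0.2477]
ee_rot: [3.141, -0.001, -0.666]
force: [-0.3, -0.7, 1.4]
gripper_width: 1.001
```

>>> play_rows(commands=[{"gripper":1,"delta_pos":[0.025,0.0375,0.0],"turn":[0,0,4.1]},{"gripper":1,"delta_pos":[0.025,0.0375,0.0],"turn":[0,0,4.1]},{"gripper":1,"delta_pos":[0.025,0.0375,0.0],"turn":[0,0,4.1]},{"gripper":1,"delta_pos":[0.025,0.0375,0.0],"turn":[0,0,4.1]},{"gripper":1,"delta_pos":[0.025,0.0375,0.0],"turn":[0,0,4.1]},{"gripper":1,"delta_pos":[0.025,0.0375,0.0],"turn":[0,0,4.1]},{"gripper":1,"delta_pos":[0.025,0.0375,0.0],"turn":[0,0,4.1]},{"gripper":1,"delta_pos":[0.023,0.0375,0.0],"turn":[0,0,4.1]}])

```text
time: 2.85
eef_pos: [0.6014, 0.0101, 0.2474]
ee_rot: [-3.142, -0.0, -0.094]
force: [-0.1, -0.6, -0.2]
gripper_width: 1.0
```

```bash
python3 - <<'E'
from h import *
st()
im,C=shot('wrist','w1.png')
for l in ['pin1','jaw','crank_grip','vise']:
    for d in trace('wrist',l)[:5]:
        m=d['mask']; c=np.argwhere(m).mean(0)[::-1]; print(l,round(d['confidence'],2),np.round(d['bbox']),c.round(1),m.sum())
st()
E
```

```text
t 2.85 p [0.6014 0.0101 0.2474] r [-3.142 -0.    -0.094] F [-0.1 -0.6 -0.2] g 1.0
pin1 0.94 [296. 138. 322. 165.] [307.6 152.5] 617
pin1 0.91 [298. 111. 326. 135.] [308.9 125.1] 638
pin1 0.8 [296. 170. 321. 191.] [307.  180.7] 633
jaw 0.74 [241.  92. 294. 213.] [276.7 149. ] 3421
jaw 0.69 [297. 110. 323. 137.] [308.8 125. ] 646
crank_grip 0.83 [186. 134. 244. 173.] [217.5 151.6] 1171
vise 0.89 [163.  90. 355. 214.] [261.6 148. ] 17121
t 3.1 p [0.6004 0.0084 0.247 ] r [ 3.141e+00  1.000e-03 -9.600e-02] F [-0.6 -0.3 -0.2] g 1.001
```

View pics/w1.png

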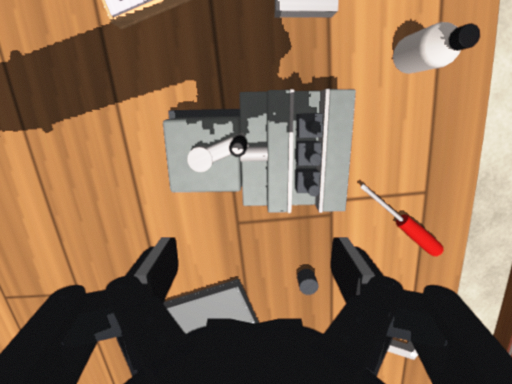

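```bash
python3 - <<'E'
import cv2
im=cv2.imread('pics/w1.png')
cv2.imwrite('pics/w1c.png',cv2.resize(im[84:220,160:360],None,fx=4,fy=4,interpolation=cv2.INTER_CUBIC))
E
```

```text
(no output)
```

View pics/w1c.png

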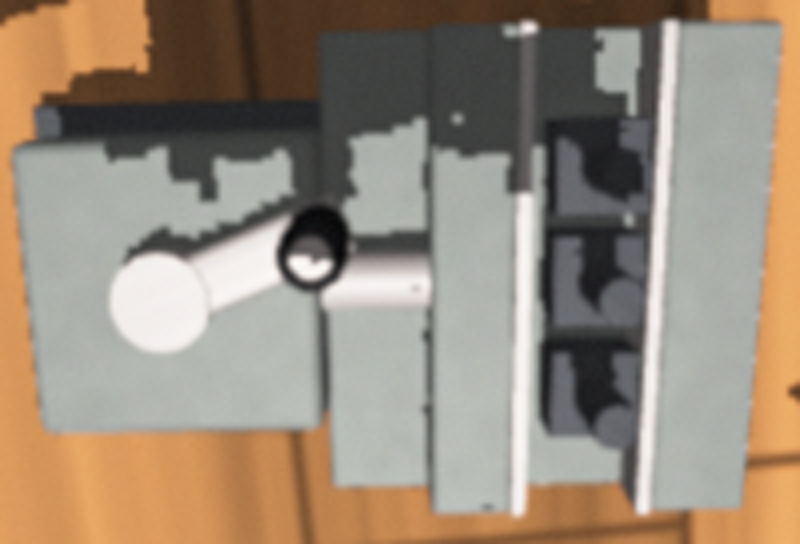

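```bash
python3 - <<'E'
from h import *
o=get_obs(); o=dict(o); o['eef_pos']=np.array([.6014,.0101,.2474]); o['ee_rot']=np.array([-3.142,0,-.094]); C=cam('wrist',o)
f=lambda u,v,z: unproj(C,[160+u/4,84+v/4],z)[0]
a,b=f(662,22,.071),f(637,513,.071); c,d=f(537,22,.071),f(525,513,.071)
print('fixed',a,b,np.linalg.norm(a-b)); print('moving',c,d)
yv=(a-b)/np.linalg.norm(a-b); print('vise yaw deg',np.degrees(np.arctan2(-yv[0],yv[1])), 'mov',np.degrees(np.arctan2(-(c-d)[0],(c-d)[1])))
xv=np.array([yv[1],-yv[0],0]); mid=(a+b)/2; print('opening',(mid-(c+d)/2)@xv,'bed pt',mid,'vise o',mid-.07*xv)
for n,p in dict(p1=f(615,170,.103),p2=f(625,298,.103),p3=f(615,425,.103),s1=f(599,167,.069),s2=f(598,279,.069),s3=f(594,391,.069),boss=f(160,302,.09),grip=f(312,262,.135)).items(): print(n,p.round(4),'vise_bed',((p-mid)@xv).round(4),((p-mid)@yv).round(4))
# check in top view
Ct=cam('top'); print('top proj', proj(Ct,np.array([a,b,c,d])))
print([( (x-125)*4,(y-110)*4) for x,y in proj(Ct,np.array([a,b,c,d]))])
E
```

```text
fixed [0.69128582 0.09651975 0.071     ] [ 0.68058987 -0.05282247  0.071     ] 0.14972475634120944
moving [0.65587965 0.09963718 0.071     ] [ 0.64438843 -0.04935341  0.071     ]
vise yaw deg -4.096552732463165 mov -4.410330411491518
opening 0.035947587162443645 bed pt [0.68593784 0.02184864 0.071     ] vise o [0.61611669 0.02684926 0.071     ]
p1 [0.6698 0.0593 0.103 ] vise_bed -0.0188 0.0362
p2 [0.6715 0.0247 0.103 ] vise_bed -0.0146 0.0018
p3 [ 0.6677 -0.0115  0.103 ] vise_bed -0.0158 -0.0346
s1 [0.6723 0.0576 0.069 ] vise_bed -0.0162 0.0347
s2 [0.6708 0.0243 0.069 ] vise_bed -0.0152 0.0013
s3 [ 0.6684 -0.011   0.069 ] vise_bed -0.0152 -0.0341
boss [0.5417 0.0334 0.09  ] vise_bed -0.1447 0.0012
grip [0.5897 0.0472 0.135 ] vise_bed -0.0978 0.0184
top proj [[245.16250489 137.77980111]
 [305.66563202 142.89843967]
 [243.68228863 151.96603916]
 [304.25206381 157.40597899]]
[(np.float64(480.6500195660657), np.float64(111.1192044543443)), (np.float64(722.6625280732701), np.float64(131.59375867102062)), (np.float64(474.7291545253911), np.float64(167.86415664681851)), (np.float64(717.008255245966), np.float64(189.62391594675637))]
```

>>> play_rows(commands=[{"gripper":-0.1,"delta_pos":[0.0168,-0.0051,-0.02],"turn":[0,0,1.3]},{"gripper":-0.1,"delta_pos":[0.0168,-0.0051,-0.02],"turn":[0,0,0]},{"gripper":-0.1,"delta_pos":[0.0168,-0.0051,-0.02],"turn":[0,0,0]},{"gripper":-0.1,"delta_pos":[0.0168,-0.0051,-0.02],"turn":[0,0,0]},{"gripper":-0.1,"delta_pos":[0,0,-0.03],"turn":[0,0,0]},{"gripper":-0.1,"delta_pos":[0,0,-0.03],"turn":[0,0,0]},{"gripper":-0.1,"delta_pos":[0,0,-0.02],"turn":[0,0,0]},{"gripper":-0.1,"delta_pos":[0,0,0],"turn":[0,0,0]}], grip_force=40)

```text
time: 3.9
eef_pos: [0.6651, -0.0145, 0.0838]
ee_rot: [3.14, 0.006, -0.076]
force: [-0.1, -0.3, -0.2]
gripper_width: 0.448
```

```bash
python3 - <<'E'
from h import *
o=st()
im,C=shot('wrist','w2.png')
P=[[.6712,.0586,.103],[.671,.0245,.103],[.668,-.0113,.103]]
print(proj(C,P))
E
```

```text
t 3.9 p [ 0.6651 -0.0145  0.0838] r [ 3.14   0.006 -0.076] F [-0.1 -0.3 -0.2] g 0.448
[[253.93594941 110.53757189]
 [258.95447885 183.87990111]
 [258.09523656 249.78360854]]
```

View pics/w2.png

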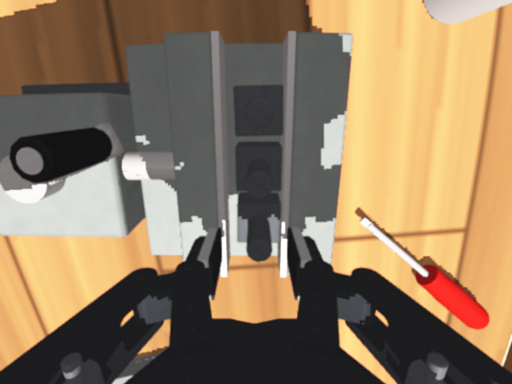

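>>> play_rows(commands=[{"gripper":-0.1,"delta_pos":[0.002,0.002,-0.005],"turn":[0,0,0]},{"gripper":-0.1,"delta_pos":[0,0,-0.005],"turn":[0,0,0]},{"gripper":-0.1,"delta_pos":[0,0,0],"turn":[0,0,0]},{"gripper":-1,"delta_pos":[0,0,0],"turn":[0,0,0]},{"gripper":-1,"delta_pos":[0,0,0],"turn":[0,0,0]},{"gripper":-1,"delta_pos":[0,0,0],"turn":[0,0,0]},{"gripper":-1,"delta_pos":[0,0,0],"turn":[0,0,0]},{"gripper":-1,"delta_pos":[0,0,0],"turn":[0,0,0]}], grip_force=40)

```text
time: 4.75
eef_pos: [0.6696, -0.0097, 0.0777]
ee_rot: [3.142, 0.0, -0.073]
force: [-3.5, -0.2, 4.0]
gripper_width: 0.145
```

```bash
python3 - <<'E'
from h import *
o=st()
im,C=shot('top','t2.png',(340,165,445,265),6)
d=trace('top','tray')[0]; r=rect(d['mask']); print(r,d['confidence'])
b=cv2.boxPoints(r); print(unproj(C,b,.018).round(4)); print(unproj(C,np.array([r[0]]),.018).round(4)); st()
E
```

```text
t 4.75 p [ 0.6696 -0.0097  0.0777] r [ 3.142  0.    -0.073] F [-3.5 -0.2  4. ] g 0.145
((404.76416015625, 213.42453002929688), (59.202396392822266, 45.741065979003906), 74.05460357666016) 0.62
[[ 0.567  -0.2398  0.018 ]
 [ 0.6014 -0.3585  0.018 ]
 [ 0.4527 -0.4008  0.018 ]
 [ 0.4201 -0.2821  0.018 ]]
[[ 0.5101 -0.3195  0.018 ]]
t 4.85 p [ 0.6696 -0.0097  0.0777] r [ 3.142 -0.    -0.073] F [-3.3 -0.6  5.1] g 0.146
```

View pics/t2.png

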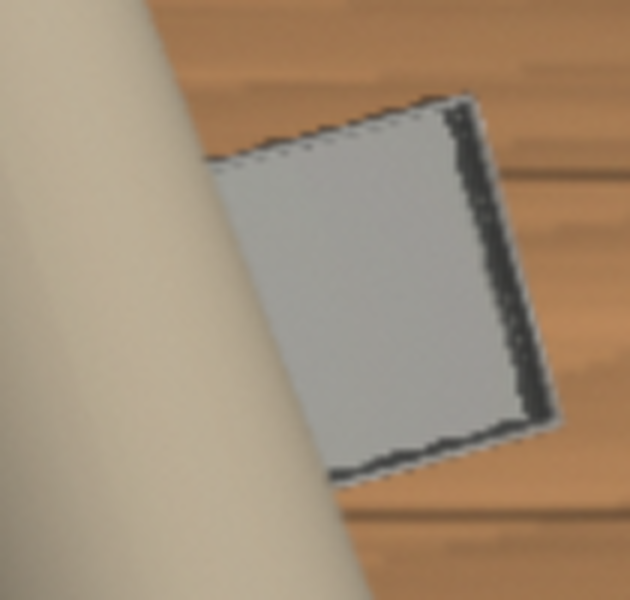

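```bash
python3 - <<'E'
from h import *
C=cam('top')
p,q=unproj(C,[[418.7,180.8],[433.3,235.8]],.022)
print(p,q,np.linalg.norm(p-q)); x=(p-q)/np.linalg.norm(p-q); y=np.array([-x[1],x[0],0]); print('yaw',np.degrees(np.arctan2(x[1],x[0])))
c=(p+q)/2+.085*y; print('centre',c)
for a in (-.05,0,.05): print(a,(c+a*y).round(4))
E
```

```text
[ 0.5954554  -0.35690572  0.022     ] [ 0.45230617 -0.39462622  0.022     ] 0.14803559915191963
yaw 14.762146121815785
centre [ 0.50222219 -0.29357166  0.022     ]
-0.05 [ 0.515  -0.3419  0.022 ]
0 [ 0.5022 -0.2936  0.022 ]
0.05 [ 0.4895 -0.2452  0.022 ]
```

>>> play_rows(commands=[{"gripper":-1,"delta_pos":[0,0,0.015],"turn":[0,0,0]},{"gripper":-1,"delta_pos":[0,0,0.025],"turn":[0,0,0]},{"gripper":-1,"delta_pos":[0,0,0.025],"turn":[0,0,0]},{"gripper":-1,"delta_pos":[-0.0154,-0.0332,0],"turn":[0,0,0]},{"gripper":-1,"delta_pos":[-0.0154,-0.0332,0],"turn":[0,0,0]},{"gripper":-1,"delta_pos":[-0.0154,-0.0332,0],"turn":[0,0,0]},{"gripper":-1,"delta_pos":[-0.0154,-0.0332,0],"turn":[0,0,0]},{"gripper":-1,"delta_pos":[-0.0154,-0.0332,0],"turn":[0,0,0]}])

```text
time: 5.65
eef_pos: [0.5923, -0.177, 0.1431]
ee_rot: [3.141, -0.001, -0.073]
force: [0.3, -1.0, -1.1]
gripper_width: 0.144
```

>>> play_rows(commands=[{"gripper":-1,"delta_pos":[-0.0154,-0.0332,0],"turn":[0,0,0]},{"gripper":-1,"delta_pos":[-0.0154,-0.0332,0],"turn":[0,0,0]},{"gripper":-1,"delta_pos":[-0.0154,-0.0332,0],"turn":[0,0,0]},{"gripper":-1,"delta_pos":[-0.0154,-0.0332,0],"turn":[0,0,0]},{"gripper":-1,"delta_pos":[-0.0154,-0.0332,-0.02],"turn":[0,0,0]},{"gripper":-1,"delta_pos":[0,0,-0.035],"turn":[0,0,0]},{"gripper":-1,"delta_pos":[0,0,-0.03],"turn":[0,0,0]},{"gripper":-1,"delta_pos":[0,0,0],"turn":[0,0,0]}])

```text
time: 6.45
eef_pos: [0.5128, -0.3406, 0.0533]
ee_rot: [-3.138, 0.006, -0.074]
force: [-0.6, 0.3, -1.7]
gripper_width: 0.145
```

```bash
python3 - <<'E'
from h import *
o=st()
im,C=shot('wrist','w3.png'); im,C=shot('scene','s3.png',(60,150,340,360),2.8)
E
```

```text
t 6.45 p [ 0.5128 -0.3406  0.0533] r [-3.138  0.006 -0.074] F [-0.6  0.3 -1.7] g 0.145
```

View pics/s3.png

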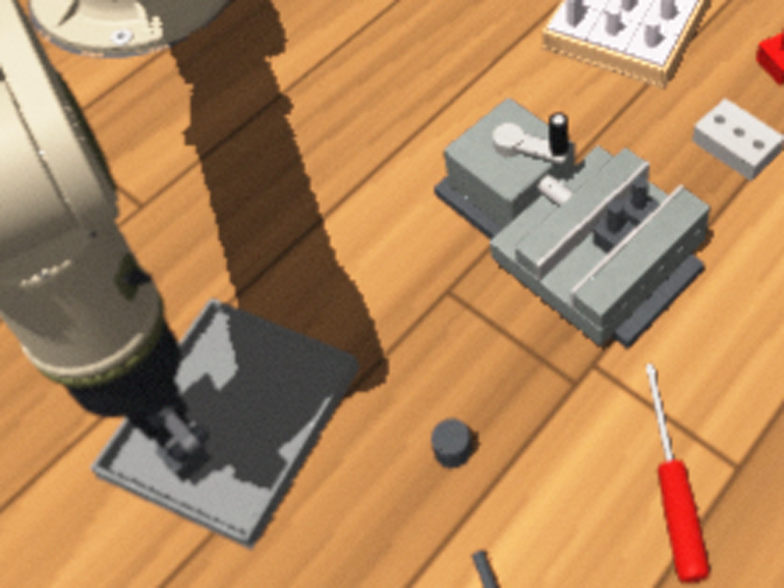

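View pics/w3.png

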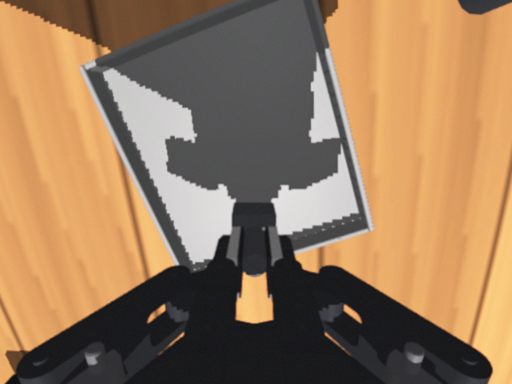

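>>> play_rows(commands=[{"gripper":-1,"delta_pos":[0,0,-0.012],"turn":[0,0,0]},{"gripper":-1,"delta_pos":[0,0,-0.006],"turn":[0,0,0]},{"gripper":-1,"delta_pos":[0,0,0],"turn":[0,0,0]},{"gripper":-0.1,"delta_pos":[0,0,0],"turn":[0,0,0]},{"gripper":-0.1,"delta_pos":[0,0,0],"turn":[0,0,0]},{"gripper":-0.1,"delta_pos":[0,0,0.03],"turn":[0,0,0]},{"gripper":-0.1,"delta_pos":[0,0,0.04],"turn":[0,0,0]},{"gripper":-0.1,"delta_pos":[0.02,0.04,0.03],"turn":[0,0,0]}])

```text
time: 7.35
eef_pos: [0.5318, -0.3119, 0.1398]
ee_rot: [3.137, -0.001, -0.084]
force: [0.1, -2.0, 0.8]
gripper_width: 0.45
```

```bash
python3 - <<'E'
from h import *
o=st()
im,C=shot('wrist','w4.png')
E
```

```text
t 7.35 p [ 0.5318 -0.3119  0.1398] r [ 3.137e+00 -1.000e-03 -8.400e-02] F [ 0.1 -2.   0.8] g 0.45
```

View pics/w4.png

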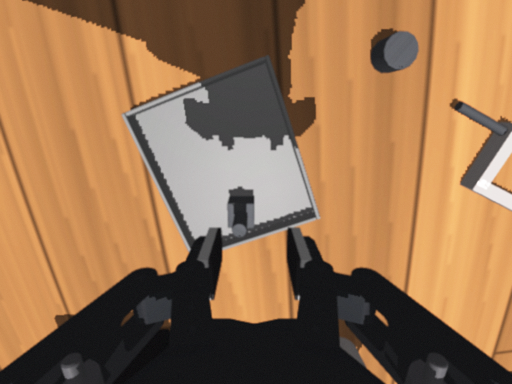

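>>> play_rows(commands=[{"gripper":-0.1,"delta_pos":[0.017,0.0408,0],"turn":[0,0,0]},{"gripper":-0.1,"delta_pos":[0.017,0.0408,0],"turn":[0,0,0]},{"gripper":-0.1,"delta_pos":[0.017,0.0408,0],"turn":[0,0,0]},{"gripper":-0.1,"delta_pos":[0.017,0.0408,0],"turn":[0,0,0]},{"gripper":-0.1,"delta_pos":[0.017,0.0408,0],"turn":[0,0,0]},{"gripper":-0.1,"delta_pos":[0.017,0.0408,0],"turn":[0,0,0]},{"gripper":-0.1,"delta_pos":[0.017,0.0408,0],"turn":[0,0,0]},{"gripper":-0.1,"delta_pos":[0.017,0.0408,0],"turn":[0,0,0]}])

```text
time: 8.2
eef_pos: [0.671, 0.0238, 0.1378]
ee_rot: [-3.141, -0.001, -0.073]
force: [0.1, 0.7, 1.2]
gripper_width: 0.448
```

```bash
python3 - <<'E'
from h import *
o=st()
im,C=shot('wrist','w5.png')
P=[[.6712,.0586,.103],[.671,.0245,.103]]
print(proj(C,P))
E
```

```text
t 8.2 p [0.671  0.0238 0.1378] r [-3.141e+00 -1.000e-03 -7.300e-02] F [0.1 0.7 1.2] g 0.448
[[250.07207751 168.4664237 ]
 [253.47828063 214.70331878]]
```

View pics/w5.png

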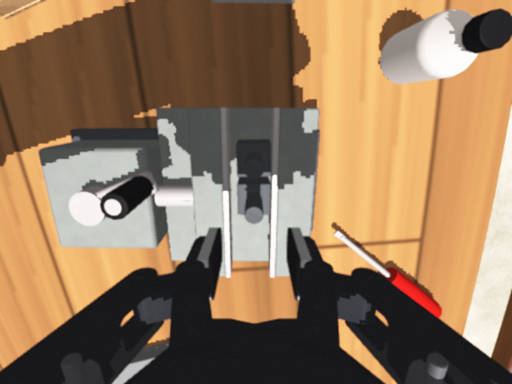

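>>> play_rows(commands=[{"gripper":-0.1,"delta_pos":[0,0,-0.03],"turn":[0,0,0]},{"gripper":-0.1,"delta_pos":[0,0,-0.025],"turn":[0,0,0]},{"gripper":-0.1,"delta_pos":[0,0,-0.007],"turn":[0,0,0]},{"gripper":-0.1,"delta_pos":[0,0,0],"turn":[0,0,0]},{"gripper":-1,"delta_pos":[0,0,0],"turn":[0,0,0]},{"gripper":-1,"delta_pos":[0,0,0],"turn":[0,0,0]},{"gripper":-1,"delta_pos":[0,0,0],"turn":[0,0,0]},{"gripper":-1,"delta_pos":[0,0,0],"turn":[0,0,0]}])

```text
time: 9.05
eef_pos: [0.6713, 0.0219, 0.077]
ee_rot: [-3.141, -0.003, -0.074]
force: [-0.5, 0.4, 5.8]
gripper_width: 0.142
```

>>> play_rows(commands=[{"gripper":-1,"delta_pos":[0,0,0.015],"turn":[0,0,0]},{"gripper":-1,"delta_pos":[0,0,0.025],"turn":[0,0,0]},{"gripper":-1,"delta_pos":[0,0,0.025],"turn":[0,0,0]},{"gripper":-1,"delta_pos":[-0.0168,-0.0318,0],"turn":[0,0,0]},{"gripper":-1,"delta_pos":[-0.0168,-0.0318,0],"turn":[0,0,0]},{"gripper":-1,"delta_pos":[-0.0168,-0.0318,0],"turn":[0,0,0]},{"gripper":-1,"delta_pos":[-0.0168,-0.0318,0],"turn":[0,0,0]},{"gripper":-1,"delta_pos":[-0.0168,-0.0318,0],"turn":[0,0,0]}])

```text
time: 9.85
eef_pos: [0.5853, -0.1383, 0.141]
ee_rot: [3.141, -0.0, -0.073]
force: [0.4, 0.0, -2.2]
gripper_width: 0.146
```

>>> play_rows(commands=[{"gripper":-1,"delta_pos":[-0.0168,-0.0318,0],"turn":[0,0,0]},{"gripper":-1,"delta_pos":[-0.0168,-0.0318,0],"turn":[0,0,0]},{"gripper":-1,"delta_pos":[-0.0168,-0.0318,0],"turn":[0,0,0]},{"gripper":-1,"delta_pos":[-0.0168,-0.0318,0],"turn":[0,0,0]},{"gripper":-1,"delta_pos":[-0.0168,-0.0318,0],"turn":[0,0,0]},{"gripper":-1,"delta_pos":[0,0,-0.04],"turn":[0,0,0]},{"gripper":-1,"delta_pos":[0,0,-0.035],"turn":[0,0,0]},{"gripper":-1,"delta_pos":[0,0,0],"turn":[0,0,0]}])

```text
time: 10.65
eef_pos: [0.4987, -0.2949, 0.0611]
ee_rot: [-3.138, 0.008, -0.074]
force: [-1.8, 0.9, -1.5]
gripper_width: 0.15
```

```bash
python3 - <<'E'
from h import *
o=st()
im,C=shot('wrist','w6.png')
E
```

```text
t 10.65 p [ 0.4987 -0.2949  0.0611] r [-3.138  0.008 -0.074] F [-1.8  0.9 -1.5] g 0.15
```

View pics/w6.png

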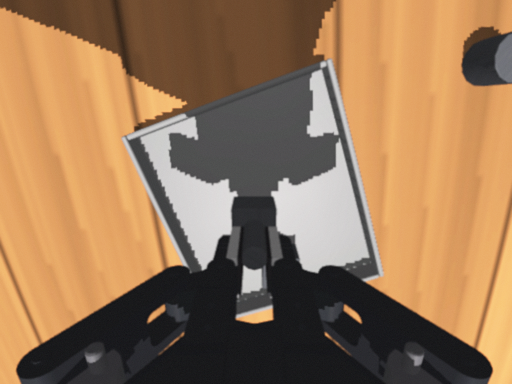

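>>> play_rows(commands=[{"gripper":-1,"delta_pos":[0,0,-0.018],"turn":[0,0,0]},{"gripper":-1,"delta_pos":[0,0,-0.01],"turn":[0,0,0]},{"gripper":-1,"delta_pos":[0,0,0],"turn":[0,0,0]},{"gripper":-0.1,"delta_pos":[0,0,0],"turn":[0,0,0]},{"gripper":-0.1,"delta_pos":[0,0,0],"turn":[0,0,0]},{"gripper":-0.1,"delta_pos":[0,0,0.03],"turn":[0,0,0]},{"gripper":-0.1,"delta_pos":[0,0,0.04],"turn":[0,0,0]},{"gripper":-0.1,"delta_pos":[0.018,0.04,0.03],"turn":[0,0,0]}])

```text
time: 11.5
eef_pos: [0.5175, -0.2653, 0.1385]
ee_rot: [3.137, -0.002, -0.084]
force: [0.4, -0.4, -0.0]
gripper_width: 0.452
```

>>> play_rows(commands=[{"gripper":-0.1,"delta_pos":[0.019,0.039,0.005],"turn":[0,0,0]},{"gripper":-0.1,"delta_pos":[0.019,0.039,0.005],"turn":[0,0,0]},{"gripper":-0.1,"delta_pos":[0.019,0.039,0],"turn":[0,0,0]},{"gripper":-0.1,"delta_pos":[0.019,0.039,0],"turn":[0,0,0]},{"gripper":-0.1,"delta_pos":[0.019,0.039,0],"turn":[0,0,0]},{"gripper":-0.1,"delta_pos":[0.019,0.039,0],"turn":[0,0,0]},{"gripper":-0.1,"delta_pos":[0.018,0.039,0],"turn":[0,0,0]},{"gripper":-0.1,"delta_pos":[0.018,0.039,0],"turn":[0,0,0]}])

```text
time: 12.3
eef_pos: [0.6701, 0.055, 0.1467]
ee_rot: [-3.142, -0.002, -0.074]
force: [-0.5, -0.8, 0.3]
gripper_width: 0.454
```

```bash
python3 - <<'E'
from h import *
o=st()
im,C=shot('wrist','w7.png')
P=[[.6712,.0586,.103],[.671,.0245,.103]]
print(proj(C,P))
im,C=shot('scene','s7.png',(60,150,340,360),2.8)
E
```

```text
t 12.3 p [0.6701 0.055  0.1467] r [-3.142e+00 -2.000e-03 -7.400e-02] F [-0.5 -0.8  0.3] g 0.454
[[254.53692696 206.40273051]
 [257.46262799 246.76576671]]
```

View pics/w7.png

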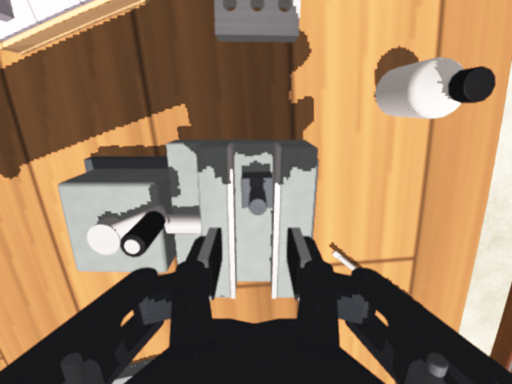

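View pics/s7.png

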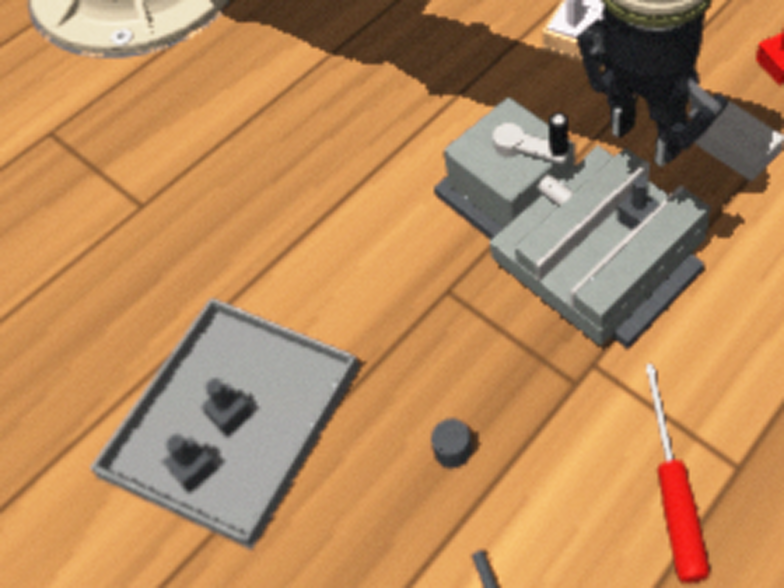

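>>> play_rows(commands=[{"gripper":-0.1,"delta_pos":[0.001,0.0,-0.035],"turn":[0,0,0]},{"gripper":-0.1,"delta_pos":[0,0,-0.03],"turn":[0,0,0]},{"gripper":-0.1,"delta_pos":[0,0,-0.007],"turn":[0,0,0]},{"gripper":-0.1,"delta_pos":[0,0,0],"turn":[0,0,0]},{"gripper":-1,"delta_pos":[0,0,0],"turn":[0,0,0]},{"gripper":-1,"delta_pos":[0,0,0],"turn":[0,0,0]},{"gripper":-1,"delta_pos":[0,0,0],"turn":[0,0,0]},{"gripper":-1,"delta_pos":[0,0,0],"turn":[0,0,0]}])

```text
time: 13.2
eef_pos: [0.6715, 0.0537, 0.0756]
ee_rot: [-3.141, -0.003, -0.074]
force: [-0.2, 0.1, 7.7]
gripper_width: 0.149
```

>>> play_rows(commands=[{"gripper":-1,"delta_pos":[0,0,0.015],"turn":[0,0,0]},{"gripper":-1,"delta_pos":[0,0,0.025],"turn":[0,0,0]},{"gripper":-1,"delta_pos":[0,0,0.025],"turn":[0,0,0]},{"gripper":-1,"delta_pos":[-0.0183,-0.0304,0],"turn":[0,0,0]},{"gripper":-1,"delta_pos":[-0.0183,-0.0304,0],"turn":[0,0,0]},{"gripper":-1,"delta_pos":[-0.0183,-0.0304,0],"turn":[0,0,0]},{"gripper":-1,"delta_pos":[-0.0183,-0.0304,0],"turn":[0,0,0]},{"gripper":-1,"delta_pos":[-0.0183,-0.0304,0],"turn":[0,0,0]}])

```text
time: 14.0
eef_pos: [0.5777, -0.0996, 0.1393]
ee_rot: [3.141, -0.0, -0.073]
force: [0.1, -0.7, -1.4]
gripper_width: 0.146
```

>>> play_rows(commands=[{"gripper":-1,"delta_pos":[-0.0183,-0.0304,0],"turn":[0,0,0]},{"gripper":-1,"delta_pos":[-0.0183,-0.0304,0],"turn":[0,0,0]},{"gripper":-1,"delta_pos":[-0.0183,-0.0304,0],"turn":[0,0,0]},{"gripper":-1,"delta_pos":[-0.0183,-0.0304,0],"turn":[0,0,0]},{"gripper":-1,"delta_pos":[-0.0183,-0.0304,0],"turn":[0,0,0]},{"gripper":-1,"delta_pos":[0,0,-0.04],"turn":[0,0,0]},{"gripper":-1,"delta_pos":[0,0,-0.035],"turn":[0,0,0]},{"gripper":-1,"delta_pos":[0,0,0],"turn":[0,0,0]}])

```text
time: 14.8
eef_pos: [0.4837, -0.2494, 0.0598]
ee_rot: [-3.138, 0.008, -0.074]
force: [-1.3, -0.2, -2.4]
gripper_width: 0.147
```

```bash
python3 - <<'E'
from h import *
o=st()
im,C=shot('wrist','w8.png')
im,C=shot('scene','s8.png',(60,150,340,360),2.8)
E
```

```text
t 14.8 p [ 0.4837 -0.2494  0.0598] r [-3.138  0.008 -0.074] F [-1.3 -0.2 -2.4] g 0.147
```

View pics/w8.png

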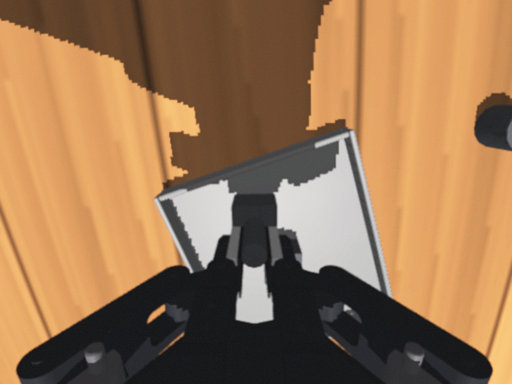

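View pics/s8.png

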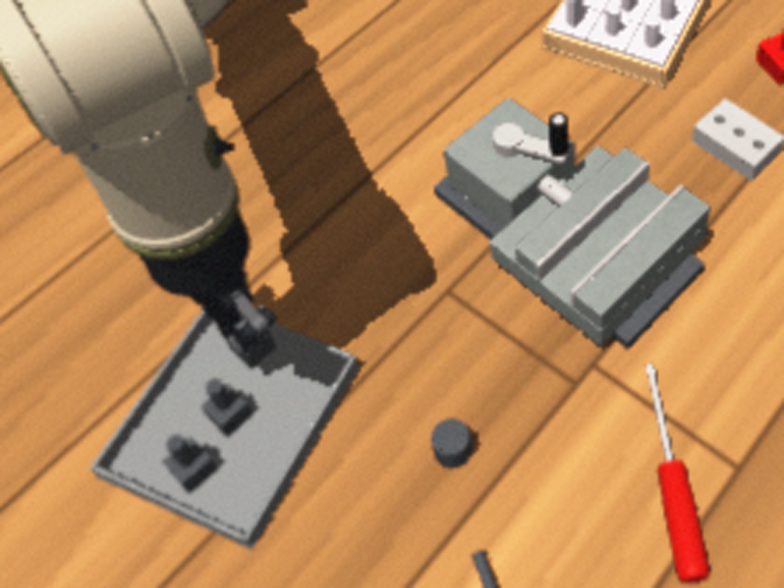

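>>> play_rows(commands=[{"gripper":-1,"delta_pos":[0.003,-0.004,-0.018],"turn":[0,0,0]},{"gripper":-1,"delta_pos":[0,0,-0.0095],"turn":[0,0,0]},{"gripper":-1,"delta_pos":[0,0,0],"turn":[0,0,0]},{"gripper":-0.1,"delta_pos":[0,0,0],"turn":[0,0,0]},{"gripper":-0.1,"delta_pos":[0,0,0],"turn":[0,0,0]},{"gripper":-0.1,"delta_pos":[0,0,0.03],"turn":[0,0,0]},{"gripper":-0.1,"delta_pos":[0,0,0.045],"turn":[0,0,0]},{"gripper":0,"delta_pos":[0,0.0,0.045],"turn":[0,0,0]}])

```text
time: 15.7
eef_pos: [0.49, -0.2541, 0.1579]
ee_rot: [-3.141, 0.0, -0.073]
force: [0.7, -1.1, 1.0]
gripper_width: 0.5
```

```bash
python3 - <<'E'
from h import *
o=st()
im,C=shot('wrist','w9.png')
im,C=shot('scene','s9.png',(60,150,340,360),2.8)
E
```

```text
t 15.7 p [ 0.49   -0.2541  0.1579] r [-3.141  0.    -0.073] F [ 0.7 -1.1  1. ] g 0.5
```

View pics/w9.png

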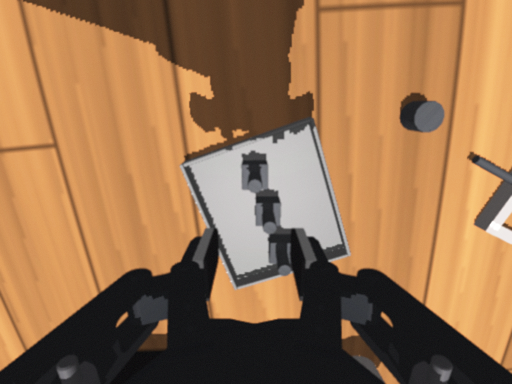

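View pics/s9.png

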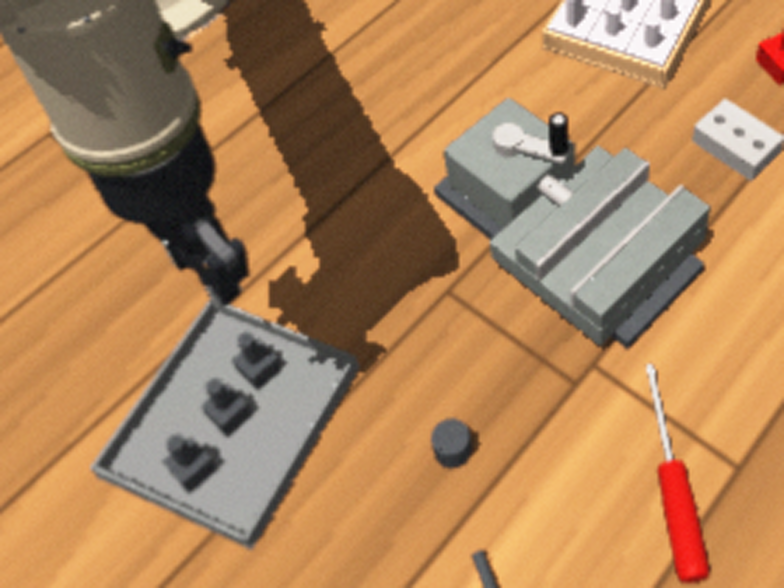

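>>> play_rows(commands=[{"gripper":0,"delta_pos":[0.0122,0.0371,0.004],"turn":[0,0,0]},{"gripper":0,"delta_pos":[0.0122,0.0371,0.004],"turn":[0,0,0]},{"gripper":0,"delta_pos":[0.0122,0.0371,0.004],"turn":[0,0,0]},{"gripper":0,"delta_pos":[0.0122,0.0371,0.004],"turn":[0,0,0]},{"gripper":0,"delta_pos":[0.0122,0.0371,0],"turn":[0,0,0]},{"gripper":0,"delta_pos":[0.0122,0.0371,0],"turn":[0,0,0]},{"gripper":0,"delta_pos":[0.0122,0.0371,0],"turn":[0,0,0]},{"gripper":0,"delta_pos":[0.0122,0.0371,0],"turn":[0,0,0]}], grip_force=25)

```text
time: 16.6
eef_pos: [0.5882, 0.0438, 0.1725]
ee_rot: [3.141, -0.001, -0.074]
force: [0.5, -0.5, -0.1]
gripper_width: 0.499
```

```bash
python3 - <<'E'
from h import *
o=st()
im,C=shot('wrist','w10.png')
print(proj(C,[[.5897,.0472,.135],[.5414,.0325,.09]]))
im,C=shot('scene','s10.png',(180,120,360,280),3.5)
E
```

```text
t 16.6 p [0.5882 0.0438 0.1725] r [ 3.141e+00 -1.000e-03 -7.400e-02] F [ 0.5 -0.5 -0.1] g 0.499
[[255.18108226 209.66325422]
 [203.24268201 210.06659129]]
```

View pics/w10.png

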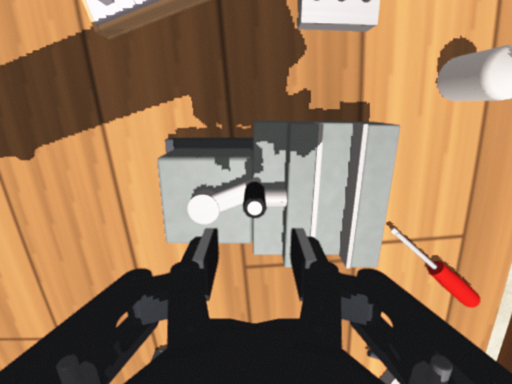

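View pics/s10.png

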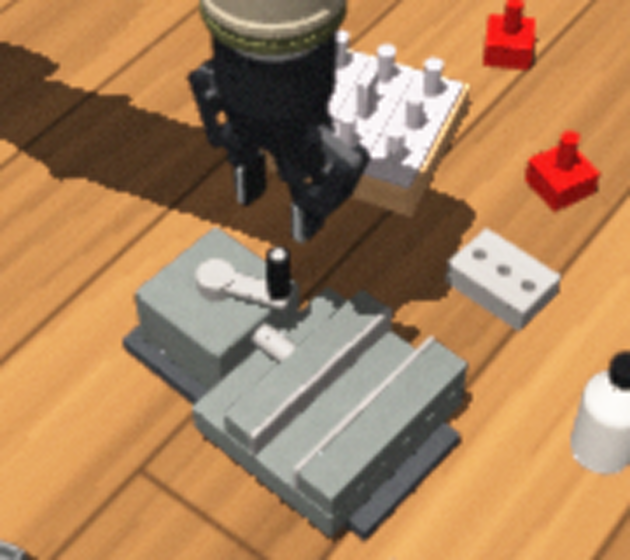

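>>> play_rows(commands=[{"gripper":0,"delta_pos":[0,0,-0.035],"turn":[0,0,0]},{"gripper":0,"delta_pos":[0,0,-0.03],"turn":[0,0,0]},{"gripper":0,"delta_pos":[0,0,-0.012],"turn":[0,0,0]},{"gripper":0,"delta_pos":[0,0,0],"turn":[0,0,0]},{"gripper":-1,"delta_pos":[0,0,0],"turn":[0,0,0]},{"gripper":-1,"delta_pos":[0,0,0],"turn":[0,0,0]},{"gripper":-1,"delta_pos":[0,0,0],"turn":[0,0,0]},{"gripper":-1,"delta_pos":[0,0,0],"turn":[0,0,0]}])

```text
time: 17.5
eef_pos: [0.5887, 0.0424, 0.0967]
ee_rot: [-3.142, -0.003, -0.073]
force: [-3.3, 0.0, 7.1]
gripper_width: 0.2
```

```bash
python3 - <<'E'
from h import *
o=st()
ax=np.array([.5414,.0325]); r=o['eef_pos'][:2]-ax; print(np.hypot(*r),np.degrees(np.arctan2(r[1],r[0])))
a0=np.arctan2(.0472-.0325,.5897-.5414); R0=.05
for s in (22.5,30):
  prev=ax+R0*np.array([np.cos(a0),np.sin(a0)])
  for i in range(1,17):
    a=a0+np.radians(s)*i; p=ax+R0*np.array([np.cos(a),np.sin(a)]); print(s,i,(p-prev).round(4)); prev=p
E
```

```text
t 17.5 p [0.5887 0.0424 0.0967] r [-3.142e+00 -3.000e-03 -7.300e-02] F [-3.3  0.   7.1] g 0.2
0.04828329440667037 11.790210217254824
22.5 1 [-0.0092  0.0172]
22.5 2 [-0.0151  0.0124]
22.5 3 [-0.0187  0.0056]
22.5 4 [-0.0194 -0.0019]
22.5 5 [-0.0172 -0.0092]
22.5 6 [-0.0124 -0.0151]
22.5 7 [-0.0056 -0.0187]
22.5 8 [ 0.0019 -0.0194]
22.5 9 [ 0.0092 -0.0172]
22.5 10 [ 0.0151 -0.0124]
22.5 11 [ 0.0187 -0.0056]
22.5 12 [0.0194 0.0019]
22.5 13 [0.0172 0.0092]
22.5 14 [0.0124 0.0151]
22.5 15 [0.0056 0.0187]
22.5 16 [-0.0019  0.0194]
30 1 [-0.0137  0.022 ]
30 2 [-0.0228  0.0122]
30 3 [-0.0259 -0.0009]
30 4 [-0.022  -0.0137]
30 5 [-0.0122 -0.0228]
30 6 [ 0.0009 -0.0259]
30 7 [ 0.0137 -0.022 ]
30 8 [ 0.0228 -0.0122]
30 9 [0.0259 0.0009]
30 10 [0.022  0.0137]
30 11 [0.0122 0.0228]
30 12 [-0.0009  0.0259]
30 13 [-0.0137  0.022 ]
30 14 [-0.0228  0.0122]
30 15 [-0.0259 -0.0009]
30 16 [-0.022  -0.0137]
```

>>> play_rows(commands=[{"gripper":-1,"delta_pos":[-0.0092,0.0172,0],"turn":[0,0,0]},{"gripper":-1,"delta_pos":[-0.0151,0.0124,0],"turn":[0,0,0]},{"gripper":-1,"delta_pos":[-0.0187,0.0056,0],"turn":[0,0,0]},{"gripper":-1,"delta_pos":[-0.0194,-0.0019,0],"turn":[0,0,0]},{"gripper":-1,"delta_pos":[-0.0172,-0.0092,0],"turn":[0,0,0]},{"gripper":-1,"delta_pos":[-0.0124,-0.0151,0],"turn":[0,0,0]},{"gripper":-1,"delta_pos":[-0.0056,-0.0187,0],"turn":[0,0,0]},{"gripper":-1,"delta_pos":[0.0019,-0.0194,0],"turn":[0,0,0]}])

```text
time: 18.3
eef_pos: [0.4922, 0.0153, 0.0967]
ee_rot: [-3.14, -0.002, -0.07]
force: [2.9, 8.4, 4.0]
gripper_width: 0.203
```

```bash
python3 - <<'E'
from h import *
o=st()
im,C=shot('scene','s11.png',(180,120,360,280),3.5)
st()
E
```

```text
t 18.3 p [0.4922 0.0153 0.0967] r [-3.14e+00 -2.00e-03 -7.00e-02] F [2.9 8.4 4. ] g 0.203
t 18.35 p [0.4936 0.011  0.0967] r [-3.141 -0.004 -0.075] F [-2.6 -0.4  6.2] g 0.205
```

View pics/s11.png

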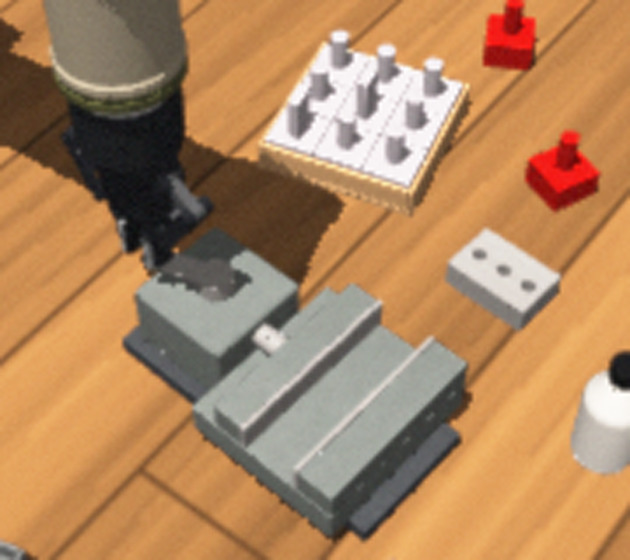

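Opening well; second half-turn.

>>> play_rows(commands=[{"gripper":-1,"delta_pos":[0.0092,-0.0172,0],"turn":[0,0,0]},{"gripper":-1,"delta_pos":[0.0151,-0.0124,0],"turn":[0,0,0]},{"gripper":-1,"delta_pos":[0.0187,-0.0056,0],"turn":[0,0,0]},{"gripper":-1,"delta_pos":[0.0194,0.0019,0],"turn":[0,0,0]},{"gripper":-1,"delta_pos":[0.0172,0.0092,0],"turn":[0,0,0]},{"gripper":-1,"delta_pos":[0.0124,0.0151,0],"turn":[0,0,0]},{"gripper":-1,"delta_pos":[0.0056,0.0187,0],"turn":[0,0,0]},{"gripper":-1,"delta_pos":[-0.0019,0.0194,0],"turn":[0,0,0]}])

```text
time: 19.15
eef_pos: [0.5894, 0.0404, 0.0966]
ee_rot: [3.139, -0.003, -0.076]
force: [-7.7, -8.8, 10.1]
gripper_width: 0.204
```

>>> play_rows(commands=[{"gripper":-1,"delta_pos":[0,0,0],"turn":[0,0,0]},{"gripper":0,"delta_pos":[0,0,0],"turn":[0,0,0]},{"gripper":0,"delta_pos":[0,0,0],"turn":[0,0,0]},{"gripper":0,"delta_pos":[0,0,0],"turn":[0,0,0]},{"gripper":0,"delta_pos":[0,0,0.03],"turn":[0,0,0]},{"gripper":0,"delta_pos":[0,0,0.045],"turn":[0,0,0]},{"gripper":0,"delta_pos":[0,0,0.045],"turn":[0,0,0]},{"gripper":0,"delta_pos":[0,0.0,0.03],"turn":[0,0,0]}])

```text
time: 19.95
eef_pos: [0.5885, 0.0423, 0.2484]
ee_rot: [-3.141, -0.003, -0.074]
force: [0.2, 0.2, 0.0]
gripper_width: 0.496
```

```bash
python3 - <<'E'
from h import *
o=st()
im,C=shot('wrist','w12.png')
E
python3 - <<'E'
import cv2
im=cv2.imread('pics/w12.png')
cv2.imwrite('pics/w12c.png',cv2.resize(im[90:280,140:400],None,fx=3,fy=3,interpolation=cv2.INTER_CUBIC))
E
```

```text
t 19.95 p [0.5885 0.0423 0.2484] r [-3.141e+00 -3.000e-03 -7.400e-02] F [0.2 0.2 0. ] g 0.496
```

View pics/w12c.png

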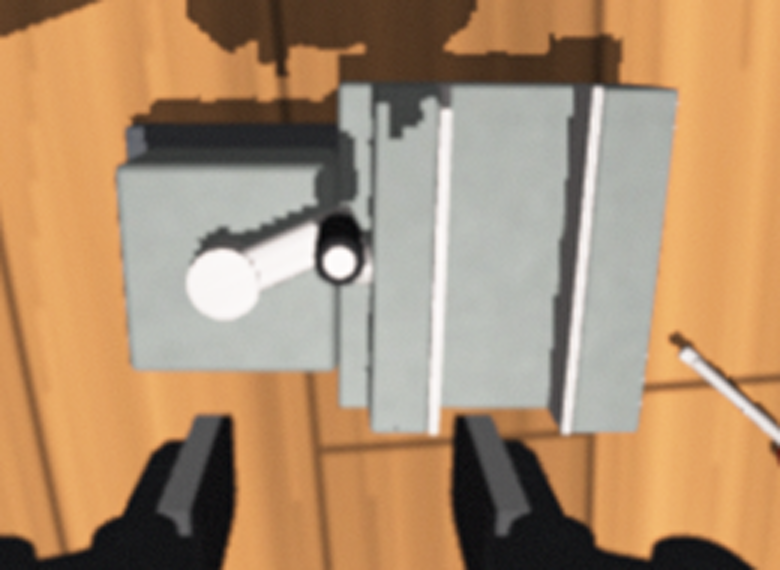

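```bash
python3 - <<'E'
from h import *
o=st(); C=cam('wrist',o)
f=lambda u,v,z: unproj(C,[140+u/3,90+v/3],z)[0]
a,b=f(590,87,.071),f(562,432,.071); c,d=f(451,108,.071),f(439,432,.071)
yv=(a-b)/np.linalg.norm(a-b); xv=np.array([yv[1],-yv[0],0]); mid=(a+b)/2
print(a,b,np.linalg.norm(a-b),'yaw',np.degrees(np.arctan2(-yv[0],yv[1])),'bed',mid,'open',(mid-c)@xv,(mid-d)@xv)
g=f(340,262,.135); print('grip',g)
g=f(222,285,.09); print('boss',g)
E
```

```text
t 20.0 p [0.5901 0.0427 0.253 ] r [-3.14  -0.009 -0.074] F [0.9 0.2 4.6] g 0.503
[0.69503178 0.0970806  0.071     ] [ 0.68486675 -0.05399366  0.071     ] 0.1514158468133336 yaw -3.8493452446688043 bed [0.68994926 0.02154347 0.071     ] open 0.05525433980508496 0.0559512753883901
grip [0.59132626 0.04950447 0.135     ]
boss [0.54302492 0.0320147  0.09      ]
```

>>> play_rows(commands=[{"gripper":0,"delta_pos":[-0.0165,0.032,0],"turn":[0,0,2.7]},{"gripper":0,"delta_pos":[-0.0165,0.032,0],"turn":[0,0,2.7]},{"gripper":0,"delta_pos":[-0.0165,0.032,0],"turn":[0,0,2.7]},{"gripper":0,"delta_pos":[-0.0165,0.032,0],"turn":[0,0,2.7]},{"gripper":0,"delta_pos":[-0.0165,0.032,0],"turn":[0,0,2.7]},{"gripper":0,"delta_pos":[-0.0165,0.032,0],"turn":[0,0,2.7]},{"gripper":0,"delta_pos":[0,0,0],"turn":[0,0,0]},{"gripper":0,"delta_pos":[0,0,0],"turn":[0,0,0]}])

```text
time: 20.8
eef_pos: [0.4871, 0.2362, 0.2445]
ee_rot: [3.142, 0.001, 0.214]
force: [1.0, -0.7, -0.6]
gripper_width: 0.499
```

```bash
python3 - <<'E'
from h import *
o=st()
im,C=shot('wrist','w13.png')
for d in trace('wrist','tang1')[:4]:
    m=d['mask']; c=np.argwhere(m).mean(0)[::-1]; print(round(d['confidence'],2),np.round(d['bbox']),c.round(1),m.sum())
cv2.imwrite('pics/w13c.png',cv2.resize(im[60:260,150:350],None,fx=3,fy=3,interpolation=cv2.INTER_CUBIC)[:,:,::-1])
E
```

```text
t 20.8 p [0.4871 0.2362 0.2445] r [3.142e+00 1.000e-03 2.140e-01] F [ 1.  -0.7 -0.6] g 0.499
0.91 [220. 144. 254. 180.] [237.4 160.9] 1125
0.75 [250. 104. 285. 146.] [269.8 126.3] 1112
```

View pics/w13.png

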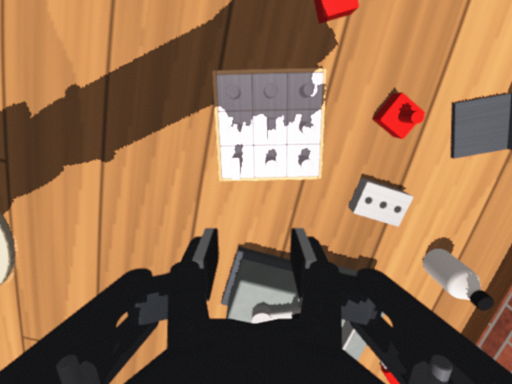

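View pics/w13c.png

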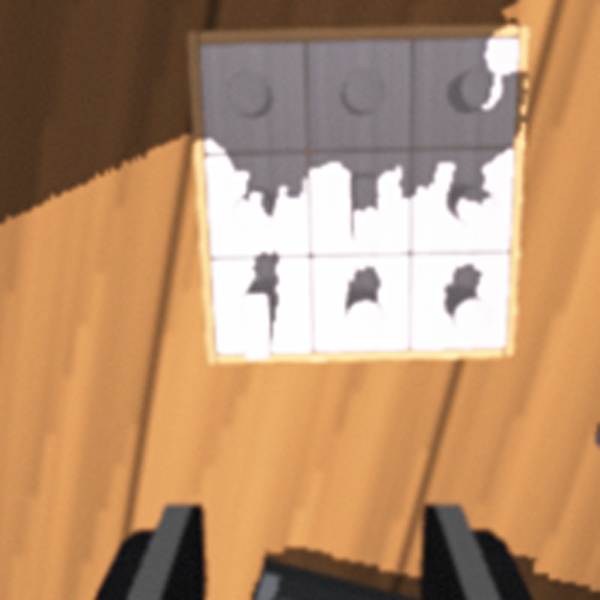

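```bash
python3 - <<'E'
from h import *
o=get_obs(); C=cam('wrist',o); print(o['eef_pos'],o['ee_rot'])
f=lambda u,v,z: unproj(C,[150+u/3,60+v/3],z)[0]
K=np.array([f(*p,.029) for p in [(190,33),(527,28),(513,355),(210,362)]]); print(K.round(4),[np.linalg.norm(K[i]-K[i-1]).round(4) for i in range(4)])
c=K.mean(0); xw=(K[1]-K[0]+K[2]-K[3]); ang=np.arctan2(xw[1],xw[0]); yw=K[0]-K[3]+K[1]-K[2]; print('centre',c,'yaw',np.degrees(ang),np.degrees(np.arctan2(-yw[0],yw[1])))
G=np.array([f(*p,.033) for p in [(308,149),(412,150),(411,253),(312,255)]]); print(G.round(4),G.mean(0), [np.linalg.norm(G[i]-G[i-1]).round(4) for i in range(4)])
a=(ang+np.arctan2(-yw[0],yw[1]))/2
x=np.array([np.cos(a),np.sin(a),0]);y=np.array([-x[1],x[0],0]); print('corner blank',c-.0444*x-.0444*y,np.degrees(a))
T=f(257,310,.075);print('tang corner top',T)
E
```

```text
[0.48858732 0.2339205  0.24440452] [3.14106810e+00 7.03261591e-04 2.09272004e-01]
[[0.4139 0.3393 0.029 ]
 [0.5507 0.3706 0.029 ]
 [0.5839 0.2336 0.029 ]
 [0.4465 0.2009 0.029 ]] [np.float64(0.1422), np.float64(0.1404), np.float64(0.141), np.float64(0.1412)]
centre [0.49875201 0.28611581 0.029     ] yaw 13.125022954788028 13.44205202374466
[[0.4716 0.3038 0.033 ]
 [0.5151 0.3126 0.033 ]
 [0.5253 0.2699 0.033 ]
 [0.4827 0.2599 0.033 ]] [0.49868311 0.28654812 0.033     ] [np.float64(0.0452), np.float64(0.0444), np.float64(0.0439), np.float64(0.0438)]
corner blank [0.46574173 0.23270194 0.029     ] 13.283537489266344
tang corner top [0.46464533 0.23960719 0.075     ]
```

>>> play_rows(commands=[{"gripper":-0.35,"delta_pos":[-0.0055,-0.0006,-0.02],"turn":[0,0,1.1]},{"gripper":-0.35,"delta_pos":[-0.0055,-0.0006,-0.025],"turn":[0,0,0]},{"gripper":-0.35,"delta_pos":[-0.0055,-0.0006,-0.025],"turn":[0,0,0]},{"gripper":-0.35,"delta_pos":[-0.0055,-0.0006,-0.025],"turn":[0,0,0]},{"gripper":-0.35,"delta_pos":[0,0,-0.025],"turn":[0,0,0]},{"gripper":-0.35,"delta_pos":[0,0,0],"turn":[0,0,0]},{"gripper":-0.35,"delta_pos":[0,0,0],"turn":[0,0,0]},{"gripper":-0.35,"delta_pos":[0,0,0],"turn":[0,0,0]}])

```text
time: 21.7
eef_pos: [0.4678, 0.2321, 0.1262]
ee_rot: [-3.141, -0.002, 0.228]
force: [0.3, 0.0, 1.1]
gripper_width: 0.327
```

```bash
cat >> h.py <<'E'
def avg(n=4):
    P=[];Q=[]
    for i in range(n):
        o=get_obs(); P.append(o['eef_pos']); Q.append(R.from_euler('xyz',o['ee_rot'])); 
        if i<n-1: capture('top')
    o=dict(o); o['eef_pos']=np.mean(P,0); o['ee_rot']=R.concatenate(Q).mean().as_euler('xyz'); print('avg',o['eef_pos'].round(4),o['ee_rot'].round(3),np.std(P,0).round(4)); return o
E
python3 - <<'E'
from h import *
o=avg(5)
im=capture('wrist'); C=cam('wrist',o)
a=np.radians(13.28); x=np.array([np.cos(a),np.sin(a),0]);y=np.array([-x[1],x[0],0])
for c in ([.4657,.2327,0],):
    c=np.array(c)
    P=[c+sx*.005*x+sy*.013*y+[0,0,.075] for sx,sy in ((-1,-1),(1,-1),(1,1),(-1,1))]
    v=im.copy(); cv2.polylines(v,[proj(C,P).round().astype(int)],True,(255,0,0))
    P=[c+sx*.022*x+sy*.022*y+[0,0,.033] for sx,sy in ((-1,-1),(1,-1),(1,1),(-1,1))]
    cv2.polylines(v,[proj(C,P).round().astype(int)],True,(0,0,255)); print(proj(C,P))
cv2.imwrite('pics/w14.png',cv2.resize(v[90:310,130:390],None,fx=3,fy=3,interpolation=cv2.INTER_CUBIC)[:,:,::-1])
E
```

```text
avg [0.4676 0.2322 0.1261] [-3.141e+00 -2.000e-03  2.280e-01] [0.0002 0.0001 0.0002]
[[229.23575374 212.22789508]
 [275.31357253 212.03684199]
 [276.27357542 166.84709414]
 [227.68987153 167.05544829]]
```

View pics/w14.png

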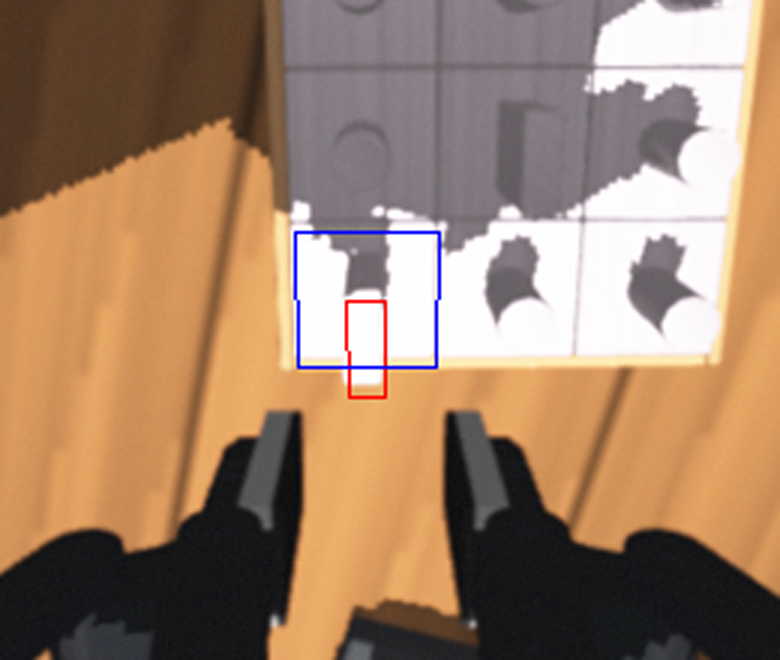

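>>> play_rows(commands=[{"gripper":-0.35,"delta_pos":[-0.0032,0.0037,-0.01],"turn":[0,0,0]},{"gripper":-0.35,"delta_pos":[0,0,-0.01],"turn":[0,0,0]},{"gripper":-0.35,"delta_pos":[0,0,-0.01],"turn":[0,0,0]},{"gripper":-0.35,"delta_pos":[0,0,0],"turn":[0,0,0]},{"gripper":-0.35,"delta_pos":[0,0,0],"turn":[0,0,0]},{"gripper":-0.35,"delta_pos":[0,0,0],"turn":[0,0,0]},{"gripper":-0.35,"delta_pos":[0,0,0],"turn":[0,0,0]},{"gripper":-0.35,"delta_pos":[0,0,0],"turn":[0,0,0]}])

```text
time: 22.75
eef_pos: [0.4638, 0.2357, 0.0952]
ee_rot: [-3.141, -0.001, 0.228]
force: [0.1, 0.9, -0.6]
gripper_width: 0.326
```

```bash
cat >> h.py <<'E'
def overlay(name,c,ang,crop,sc,z0=.005,n=3,tang=True):
    o=avg(n); im=capture('wrist'); C=cam('wrist',o); c=np.array([*c,z0])
    x=np.array([np.cos(ang),np.sin(ang),0]);y=np.array([-x[1],x[0],0]); v=im.copy()
    for hx,hy,z,col in ((.005,.013,.07,(255,0,0)),(.022,.022,.028,(0,0,255))):
        P=[c+sx*hx*x+sy*hy*y+[0,0,z] for sx,sy in ((-1,-1),(1,-1),(1,1),(-1,1))]
        cv2.polylines(v,[(proj(C,P)*8).round().astype(int)],True,col,1,cv2.LINE_AA,3)
    cv2.imwrite('pics/'+name,cv2.resize(v[crop[1]:crop[3],crop[0]:crop[2]],None,fx=sc,fy=sc,interpolation=cv2.INTER_CUBIC)[:,:,::-1]); return o,C,im
E
python3 - <<'E'
from h import *
overlay('w15.png',(.4644,.2359),np.radians(13.2),(130,90,390,310),3)
E
```

```text
avg [0.4638 0.2356 0.0951] [-3.142 -0.     0.229] [0.0001 0.     0.0001]
```

View pics/w15.png

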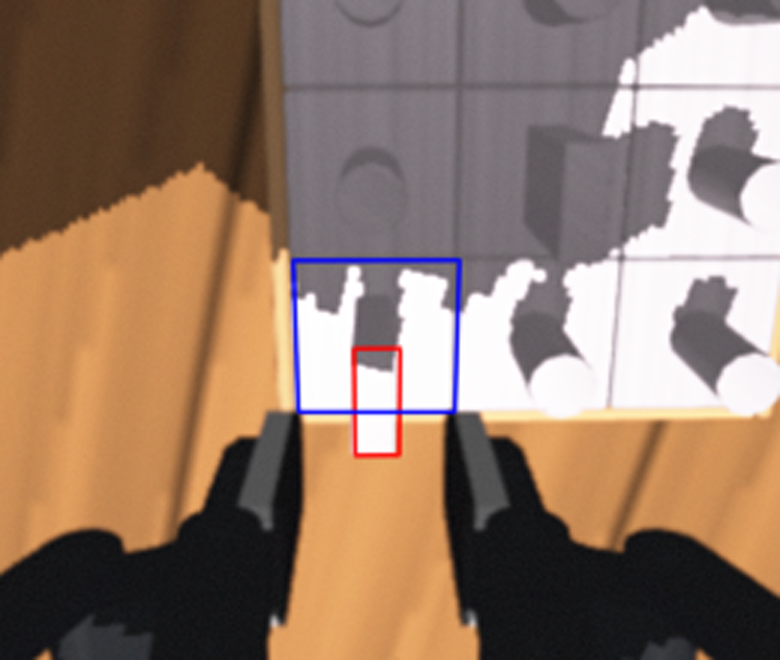

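>>> play_rows(commands=[{"gripper":-0.35,"delta_pos":[0.0005,0,-0.02],"turn":[0,0,0]},{"gripper":-0.35,"delta_pos":[0,0,-0.02],"turn":[0,0,0]},{"gripper":-0.35,"delta_pos":[0,0,-0.015],"turn":[0,0,0]},{"gripper":-0.35,"delta_pos":[0,0,0],"turn":[0,0,0]},{"gripper":-0.35,"delta_pos":[0,0,0],"turn":[0,0,0]},{"gripper":-0.7,"delta_pos":[0,0,0],"turn":[0,0,0]},{"gripper":-1,"delta_pos":[0,0,0],"turn":[0,0,0]},{"gripper":-1,"delta_pos":[0,0,0],"turn":[0,0,0]}], grip_force=40)

```text
time: 23.7
eef_pos: [0.4644, 0.2359, 0.0406]
ee_rot: [-3.141, -0.001, 0.229]
force: [-1.4, -0.3, 3.4]
gripper_width: 0.107
```

>>> play_rows(commands=[{"gripper":-1,"delta_pos":[0,0,0],"turn":[0,0,0]},{"gripper":-1,"delta_pos":[0,0,0],"turn":[0,0,0]},{"gripper":-1,"delta_pos":[0,0,0.003],"turn":[0,0,0]},{"gripper":-1,"delta_pos":[0,0,0.003],"turn":[0,0,0]},{"gripper":-1,"delta_pos":[0,0,0.003],"turn":[0,0,0]},{"gripper":-1,"delta_pos":[0,0,0.003],"turn":[0,0,0]},{"gripper":-1,"delta_pos":[0,0,0],"turn":[0,0,0]},{"gripper":-1,"delta_pos":[0,0,0],"turn":[0,0,0]}])

```text
time: 24.5
eef_pos: [0.4641, 0.2355, 0.0519]
ee_rot: [3.142, -0.0, 0.229]
force: [-0.7, 0.1, -1.8]
gripper_width: 0.116
```

```bash
python3 - <<'E'
from h import *
o=st()
im,C=shot('wrist','w16.png')
im,C=shot('scene','s16.png',(230,110,360,210),5)
E
```

```text
t 24.5 p [0.4641 0.2355 0.0519] r [ 3.142 -0.     0.229] F [-0.7  0.1 -1.8] g 0.116
```

View pics/w16.png

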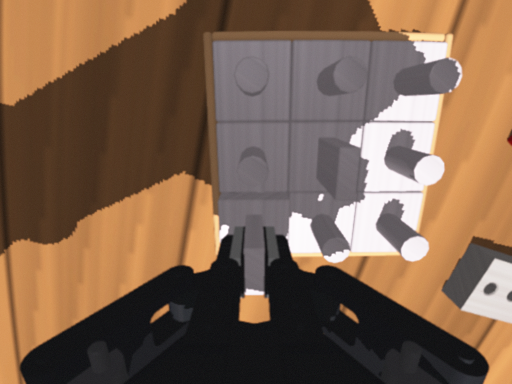

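View pics/s16.png

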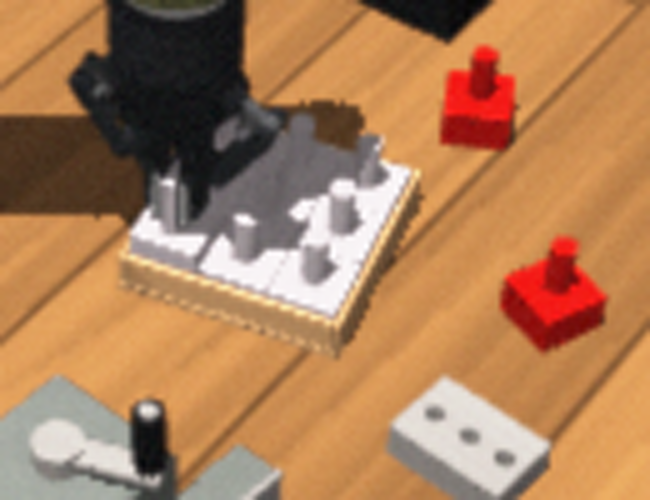

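>>> play_rows(commands=[{"gripper":-1,"delta_pos":[0,0,0.005],"turn":[0,0,0]},{"gripper":-1,"delta_pos":[0,0,0.005],"turn":[0,0,0]},{"gripper":-1,"delta_pos":[0,0,0.005],"turn":[0,0,0]},{"gripper":-1,"delta_pos":[0,0,0.007],"turn":[0,0,0]},{"gripper":-1,"delta_pos":[0,0,0.015],"turn":[0,0,0]},{"gripper":-1,"delta_pos":[0,0,0.02],"turn":[0,0,0]},{"gripper":-1,"delta_pos":[0,0,0.025],"turn":[0,0,0]},{"gripper":-1,"delta_pos":[0,0,0.018],"turn":[0,0,0]}])

```text
time: 25.4
eef_pos: [0.4644, 0.2361, 0.1546]
ee_rot: [-3.141, -0.002, 0.229]
force: [0.9, 0.7, -3.0]
gripper_width: 0.108
```

```bash
python3 - <<'E'
from h import *
o=st()
im,C=shot('scene','s17.png',(230,80,360,210),4.5)
im,C=shot('wrist','w17.png')
E
```

```text
t 25.4 p [0.4644 0.2361 0.1546] r [-3.141e+00 -2.000e-03  2.290e-01] F [ 0.9  0.7 -3. ] g 0.108
```

View pics/s17.png

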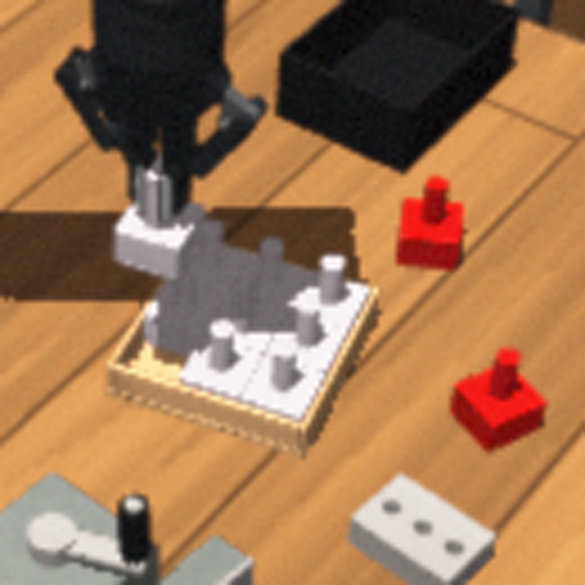

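View pics/w17.png

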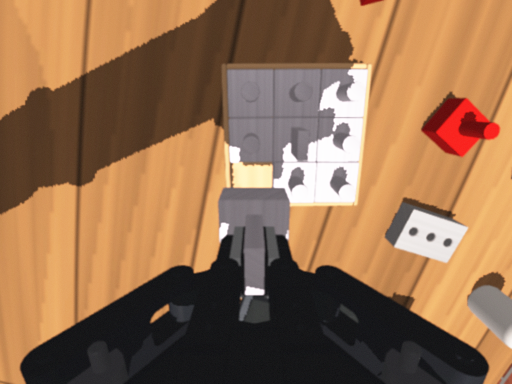

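>>> play_rows(commands=[{"gripper":-1,"delta_pos":[0.039,-0.016,0],"turn":[0,0,-2.85]},{"gripper":-1,"delta_pos":[0.039,-0.016,0],"turn":[0,0,-2.85]},{"gripper":-1,"delta_pos":[0.039,-0.016,0],"turn":[0,0,-2.85]},{"gripper":-1,"delta_pos":[0.039,-0.016,0],"turn":[0,0,-2.85]},{"gripper":-1,"delta_pos":[0.039,-0.016,0],"turn":[0,0,-2.85]},{"gripper":-1,"delta_pos":[0,-0.0395,0],"turn":[0,0,-2.85]},{"gripper":-1,"delta_pos":[0,-0.0395,0],"turn":[0,0,0]},{"gripper":-1,"delta_pos":[0,-0.0395,0],"turn":[0,0,0]}])

```text
time: 26.3
eef_pos: [0.6586, 0.0359, 0.1503]
ee_rot: [-3.141, 0.002, -0.069]
force: [0.8, 0.2, -2.9]
gripper_width: 0.11
```

>>> play_rows(commands=[{"gripper":-1,"delta_pos":[0,-0.0395,0],"turn":[0,0,0]},{"gripper":-1,"delta_pos":[0,0,0],"turn":[0,0,0]},{"gripper":-1,"delta_pos":[0,0,0],"turn":[0,0,0]},{"gripper":-1,"delta_pos":[0,0,-0.01],"turn":[0,0,0]},{"gripper":-1,"delta_pos":[0,0,-0.01],"turn":[0,0,0]},{"gripper":-1,"delta_pos":[0,0,0],"turn":[0,0,0]},{"gripper":-1,"delta_pos":[0,0,0],"turn":[0,0,0]},{"gripper":-1,"delta_pos":[0,0,0],"turn":[0,0,0]}])

```text
time: 27.1
eef_pos: [0.6592, -0.0019, 0.132]
ee_rot: [-3.141, -0.0, -0.069]
force: [0.9, -0.9, -2.3]
gripper_width: 0.111
```

```bash
python3 - <<'E'
from h import *
o=avg(3)
im,C=shot('wrist','w18.png',(110,60,400,310),2.75)
E
```

```text
avg [ 0.6593 -0.002   0.1322] [-3.141 -0.    -0.069] [0.0001 0.0001 0.0001]
```

View pics/w18.png

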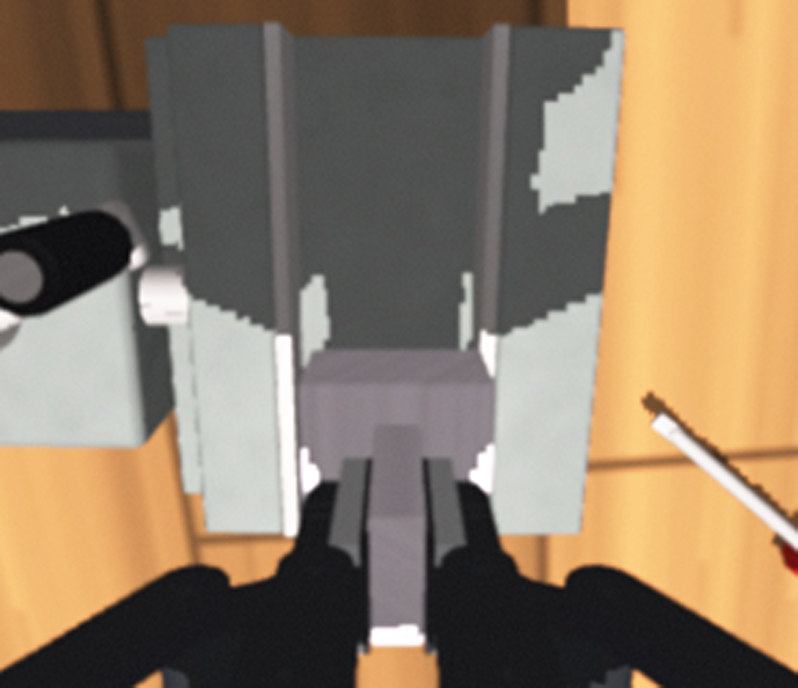

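```bash
python3 - <<'E'
from h import *
o=get_obs(); C=cam('wrist',o)
f=lambda u,v,z: unproj(C,[110+u/2.75,60+v/2.75],z)[0]
a,b=f(495,25,.071),f(487,335,.071); c,d=f(283,25,.071),f(296,535,.071)
print('fixed',a,b,np.degrees(np.arctan2(-(a-b)[0],(a-b)[1])));print('mov',c,d,np.degrees(np.arctan2(-(c-d)[0],(c-d)[1])))
yv=np.array([.0715,.9974,0]);xv=np.array([.9974,-.0715,0])
tcp=o['eef_pos']
for p in (a,b,c,d): print(((p-tcp)@xv).round(4),((p-tcp)@yv).round(4))
zb=tcp[2]-.0405+.005
print('blank bottom z',zb)
for u,v,z in ((313,350,zb),(481,350,zb),(303,384,zb+.028),(493,384,zb+.028)):
    p=f(u,v,z); print(((p-tcp)@xv).round(4),((p-tcp)@yv).round(4))
E
```

```text
fixed [0.69218166 0.09660925 0.071     ] [0.68715859 0.01366414 0.071     ] -3.4655399133023708
mov [0.6375799  0.10046967 0.071     ] [ 0.62457085 -0.04796846  0.071     ] -5.00858179535889
0.0257 0.101
0.0267 0.0179
-0.029 0.1009
-0.0314 -0.048
blank bottom z 0.09679298350721155
-0.0208 0.0211
0.0219 0.0211
-0.0199 0.0218
0.0214 0.0218
```

>>> play_rows(commands=[{"gripper":-1,"delta_pos":[-0.0025,0,-0.005],"turn":[0,0,0]},{"gripper":-1,"delta_pos":[0,0,-0.01],"turn":[0,0,0]},{"gripper":-1,"delta_pos":[0,0,-0.01],"turn":[0,0,0]},{"gripper":-1,"delta_pos":[0,0,-0.01],"turn":[0,0,0]},{"gripper":-1,"delta_pos":[0,0,-0.01],"turn":[0,0,0]},{"gripper":-1,"delta_pos":[0,0,-0.004],"turn":[0,0,0]},{"gripper":-1,"delta_pos":[0,0,0],"turn":[0,0,0]},{"gripper":-1,"delta_pos":[0,0,0],"turn":[0,0,0]}])

```text
time: 28.05
eef_pos: [0.6568, -0.0023, 0.0831]
ee_rot: [-3.141, -0.0, -0.07]
force: [0.2, 0.3, -1.8]
gripper_width: 0.111
```

>>> play_rows(commands=[{"gripper":-1,"delta_pos":[0,0,-0.001],"turn":[0,0,0]},{"gripper":-1,"delta_pos":[0,0,-0.001],"turn":[0,0,0]},{"gripper":-1,"delta_pos":[0,0,-0.001],"turn":[0,0,0]},{"gripper":-1,"delta_pos":[0,0,0],"turn":[0,0,0]},{"gripper":-1,"delta_pos":[0,0,0],"turn":[0,0,0]},{"gripper":-1,"delta_pos":[0,0,0],"turn":[0,0,0]},{"gripper":-1,"delta_pos":[0,0,0],"turn":[0,0,0]},{"gripper":-1,"delta_pos":[0,0,0],"turn":[0,0,0]}])

```text
time: 28.85
eef_pos: [0.6569, -0.0023, 0.0807]
ee_rot: [3.142, -0.001, -0.07]
force: [-3.0, -0.2, 5.6]
gripper_width: 0.112
```

```bash
python3 - <<'E'
from h import *
o=avg(3); st()
im,C=shot('wrist','w19.png',(110,60,400,310),2.75)
E
```

```text
avg [ 0.6569 -0.0024  0.0807] [ 3.142e+00 -1.000e-03 -7.000e-02] [0. 0. 0.]
t 28.95 p [ 0.6569 -0.0024  0.0807] r [ 3.142e+00 -1.000e-03 -7.000e-02] F [-3.5 -0.6  6. ] g 0.109
```

View pics/w19.png

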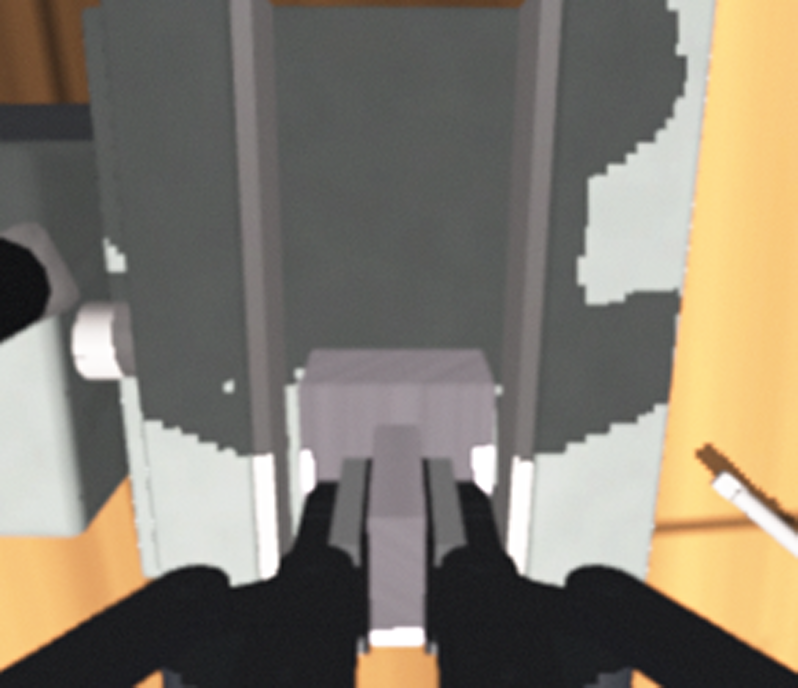

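>>> play_rows(commands=[{"gripper":-0.35,"delta_pos":[0,0,0],"turn":[0,0,0]},{"gripper":-0.35,"delta_pos":[0,0,0],"turn":[0,0,0]},{"gripper":-0.35,"delta_pos":[0,0,0],"turn":[0,0,0]},{"gripper":-0.35,"delta_pos":[0,0,0],"turn":[0,0,0]},{"gripper":-0.35,"delta_pos":[0,0,0.01],"turn":[0,0,0]},{"gripper":-0.35,"delta_pos":[0,0,0.03],"turn":[0,0,0]},{"gripper":-0.35,"delta_pos":[0,0,0.04],"turn":[0,0,0]},{"gripper":-0.35,"delta_pos":[0,0,0],"turn":[0,0,0]}])

```text
time: 29.8
eef_pos: [0.6597, -0.0015, 0.1673]
ee_rot: [-3.14, -0.01, -0.07]
force: [0.8, -0.0, 1.0]
gripper_width: 0.326
```

```bash
python3 - <<'E'
from h import *
st()
im,C=shot('wrist','w20.png')
im,C=shot('scene','s20.png',(180,120,360,280),3.5)
E
```

```text
t 29.8 p [ 0.6597 -0.0015  0.1673] r [-3.14 -0.01 -0.07] F [ 0.8 -0.   1. ] g 0.326
```

View pics/w20.png

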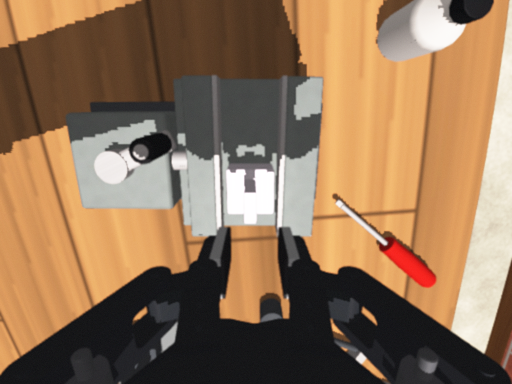

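>>> play_rows(commands=[{"gripper":-0.35,"delta_pos":[-0.0199,0.0365,0],"turn":[0,0,2.15]},{"gripper":-0.35,"delta_pos":[-0.0199,0.0365,0],"turn":[0,0,2.15]},{"gripper":-0.35,"delta_pos":[-0.0199,0.0365,0],"turn":[0,0,2.15]},{"gripper":-0.35,"delta_pos":[-0.0199,0.0365,0],"turn":[0,0,2.15]},{"gripper":-0.35,"delta_pos":[-0.0199,0.0365,0],"turn":[0,0,2.15]},{"gripper":-0.35,"delta_pos":[-0.0199,0.0365,0],"turn":[0,0,2.15]},{"gripper":-0.35,"delta_pos":[-0.0199,0.0365,0],"turn":[0,0,2.15]},{"gripper":-0.35,"delta_pos":[-0.0199,0.0365,0],"turn":[0,0,2.15]}])

```text
time: 30.7
eef_pos: [0.4959, 0.2903, 0.1589]
ee_rot: [3.141, 0.002, 0.232]
force: [1.2, -0.3, -1.1]
gripper_width: 0.33
```

>>> play_rows(commands=[{"gripper":-0.35,"delta_pos":[0,0,-0.03],"turn":[0,0,0]},{"gripper":-0.35,"delta_pos":[0,0,-0.015],"turn":[0,0,0]},{"gripper":-0.35,"delta_pos":[0,0,0],"turn":[0,0,0]},{"gripper":-0.35,"delta_pos":[0,0,0],"turn":[0,0,0]},{"gripper":-0.35,"delta_pos":[0,0,0],"turn":[0,0,0]},{"gripper":-0.35,"delta_pos":[0,0,0],"turn":[0,0,0]},{"gripper":-0.35,"delta_pos":[0,0,0],"turn":[0,0,0]},{"gripper":-0.35,"delta_pos":[0,0,0],"turn":[0,0,0]}])

```text
time: 31.5
eef_pos: [0.4976, 0.2895, 0.1153]
ee_rot: [-3.141, -0.001, 0.23]
force: [-0.0, 0.0, -0.1]
gripper_width: 0.326
```

```bash
python3 - <<'E'
from h import *
overlay('w21.png',(.4974,.2892),np.radians(13.2),(120,60,400,310),2.8)
E
```

```text
avg [0.4975 0.2896 0.1152] [-3.142 -0.     0.23 ] [0.0001 0.     0.0001]
```

View pics/w21.png

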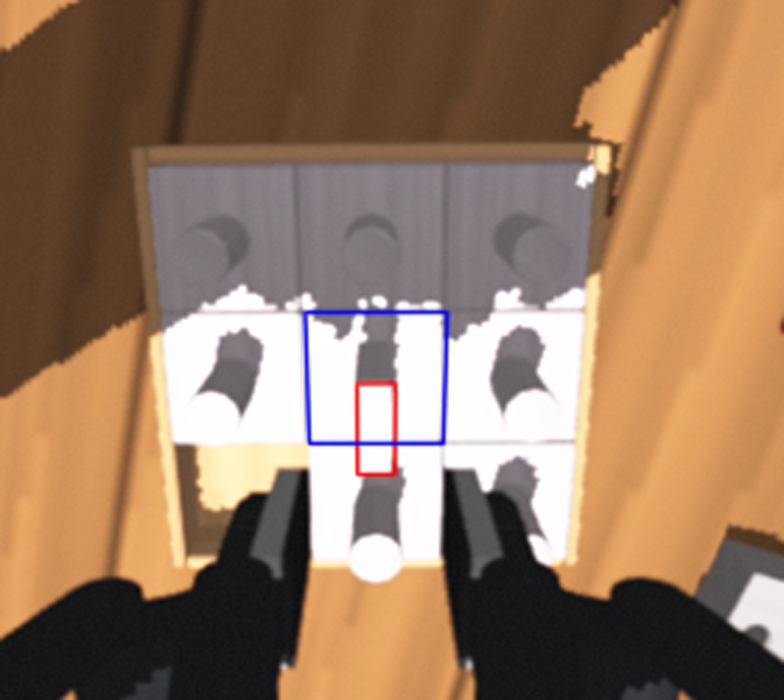

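>>> play_rows(commands=[{"gripper":-0.45,"delta_pos":[0,0,-0.02],"turn":[0,0,0]},{"gripper":-0.45,"delta_pos":[0,0,-0.015],"turn":[0,0,0]},{"gripper":-0.45,"delta_pos":[0,0,-0.01],"turn":[0,0,0]},{"gripper":-0.45,"delta_pos":[0,0,-0.01],"turn":[0,0,0]},{"gripper":-0.45,"delta_pos":[0,0,-0.01],"turn":[0,0,0]},{"gripper":-0.45,"delta_pos":[0,0,-0.0095],"turn":[0,0,0]},{"gripper":-0.45,"delta_pos":[0,0,0],"turn":[0,0,0]},{"gripper":-0.45,"delta_pos":[0,0,0],"turn":[0,0,0]}])

```text
time: 32.45
eef_pos: [0.4973, 0.2897, 0.0404]
ee_rot: [-3.141, 0.0, 0.23]
force: [0.7, 0.4, -0.4]
gripper_width: 0.277
```

>>> play_rows(commands=[{"gripper":-0.7,"delta_pos":[0,0,0],"turn":[0,0,0]},{"gripper":-1,"delta_pos":[0,0,0],"turn":[0,0,0]},{"gripper":-1,"delta_pos":[0,0,0],"turn":[0,0,0]},{"gripper":-1,"delta_pos":[0,0,0],"turn":[0,0,0]},{"gripper":-1,"delta_pos":[0,0,0.003],"turn":[0,0,0]},{"gripper":-1,"delta_pos":[0,0,0.003],"turn":[0,0,0]},{"gripper":-1,"delta_pos":[0,0,0.003],"turn":[0,0,0]},{"gripper":-1,"delta_pos":[0,0,0],"turn":[0,0,0]}])

```text
time: 33.25
eef_pos: [0.4975, 0.2896, 0.0498]
ee_rot: [-3.142, -0.0, 0.23]
force: [0.5, -0.9, -2.2]
gripper_width: 0.112
```

```bash
python3 - <<'E'
from h import *
o=st()
im,C=shot('wrist','w22.png')
im,C=shot('scene','s22.png',(230,110,360,210),5)
E
```

```text
t 33.25 p [0.4975 0.2896 0.0498] r [-3.142 -0.     0.23 ] F [ 0.5 -0.9 -2.2] g 0.112
```

View pics/w22.png

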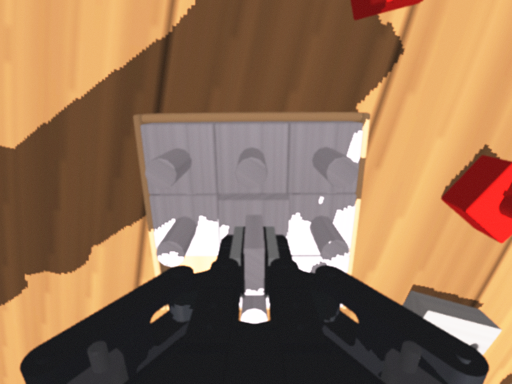

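View pics/s22.png

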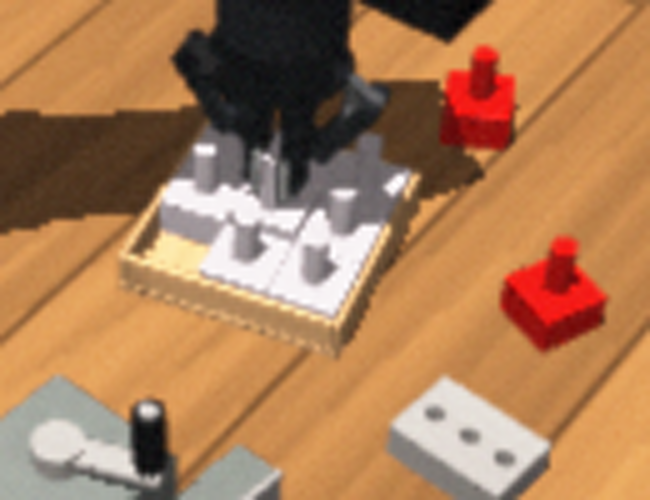

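>>> play_rows(commands=[{"gripper":-1,"delta_pos":[0,0,0.003],"turn":[0,0,0]},{"gripper":-1,"delta_pos":[0,0,0.003],"turn":[0,0,0]},{"gripper":-1,"delta_pos":[0,0,0],"turn":[0,0,0]},{"gripper":-1,"delta_pos":[0,0,0],"turn":[0,0,0]},{"gripper":-1,"delta_pos":[0,0,0],"turn":[0,0,0]},{"gripper":-1,"delta_pos":[0,0,0],"turn":[0,0,0]},{"gripper":-1,"delta_pos":[0,0,0],"turn":[0,0,0]},{"gripper":-1,"delta_pos":[0,0,0],"turn":[0,0,0]}])

```text
time: 34.15
eef_pos: [0.4974, 0.2896, 0.0553]
ee_rot: [-3.142, 0.0, 0.23]
force: [-0.5, -0.5, -2.1]
gripper_width: 0.113
```

```bash
python3 - <<'E'
from h import *
o=st()
im,C=shot('scene','s23.png',(230,110,360,210),6)
E
```

```text
t 34.15 p [0.4974 0.2896 0.0553] r [-3.142  0.     0.23 ] F [-0.5 -0.5 -2.1] g 0.113
```

View pics/s23.png

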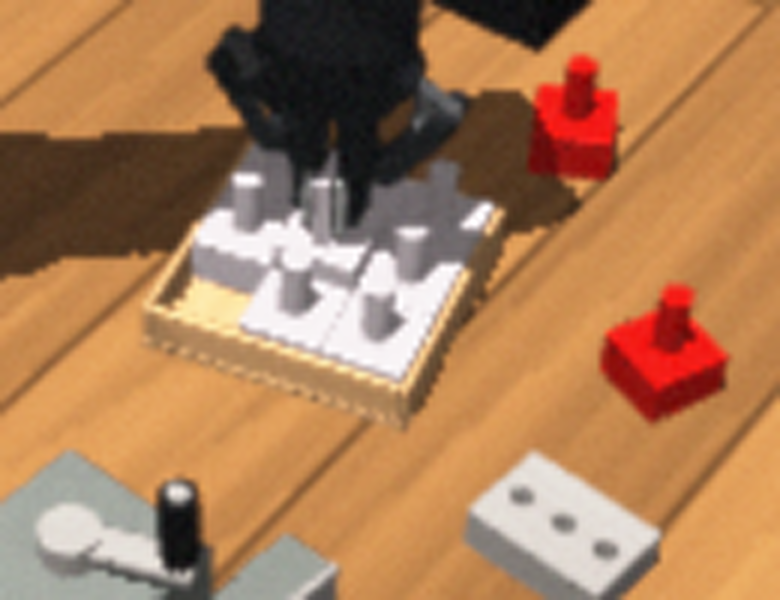

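>>> play_rows(commands=[{"gripper":-1,"delta_pos":[0,0,0.004],"turn":[0,0,0]},{"gripper":-1,"delta_pos":[0,0,0.005],"turn":[0,0,0]},{"gripper":-1,"delta_pos":[0,0,0.006],"turn":[0,0,0]},{"gripper":-1,"delta_pos":[0,0,0.01],"turn":[0,0,0]},{"gripper":-1,"delta_pos":[0,0,0.02],"turn":[0,0,0]},{"gripper":-1,"delta_pos":[0,0,0.025],"turn":[0,0,0]},{"gripper":-1,"delta_pos":[0,0,0.03],"turn":[0,0,0]},{"gripper":-1,"delta_pos":[0,0,0],"turn":[0,0,0]}])

```text
time: 35.0
eef_pos: [0.4992, 0.2915, 0.1607]
ee_rot: [-3.139, -0.007, 0.231]
force: [0.4, 0.9, -1.7]
gripper_width: 0.111
```

```bash
python3 - <<'E'
from h import *
o=st()
im,C=shot('scene','s24.png',(230,80,360,210),4.5)
im,C=shot('wrist','w24.png')
E
```

```text
t 35.0 p [0.4992 0.2915 0.1607] r [-3.139 -0.007  0.231] F [ 0.4  0.9 -1.7] g 0.111
```

View pics/s24.png

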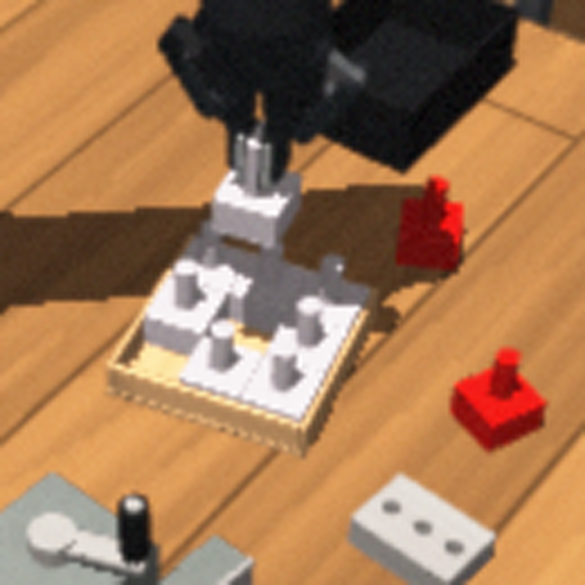

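View pics/w24.png

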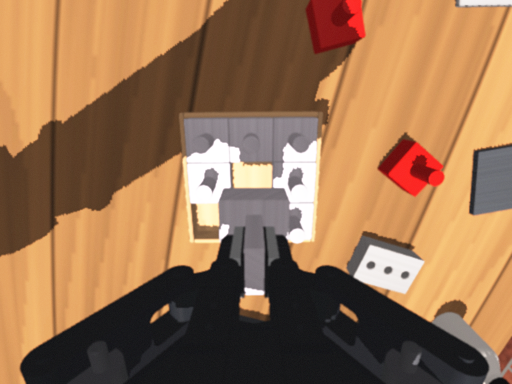

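>>> play_rows(commands=[{"gripper":-1,"delta_pos":[0.0326,-0.018,0],"turn":[0,0,-2.87]},{"gripper":-1,"delta_pos":[0.0326,-0.018,0],"turn":[0,0,-2.87]},{"gripper":-1,"delta_pos":[0.0326,-0.018,0],"turn":[0,0,-2.87]},{"gripper":-1,"delta_pos":[0.0326,-0.018,0],"turn":[0,0,-2.87]},{"gripper":-1,"delta_pos":[0.0328,-0.018,0],"turn":[0,0,-2.87]},{"gripper":-1,"delta_pos":[0,-0.0376,0],"turn":[0,0,-2.87]},{"gripper":-1,"delta_pos":[0,-0.0376,0],"turn":[0,0,0]},{"gripper":-1,"delta_pos":[0,-0.0376,0],"turn":[0,0,0]}])

```text
time: 35.9
eef_pos: [0.6598, 0.0853, 0.1533]
ee_rot: [3.141, 0.003, -0.07]
force: [0.7, 0.3, -1.8]
gripper_width: 0.11
```

>>> play_rows(commands=[{"gripper":-1,"delta_pos":[0,-0.0376,0],"turn":[0,0,0]},{"gripper":-1,"delta_pos":[0,0,0],"turn":[0,0,0]},{"gripper":-1,"delta_pos":[0,0,-0.01],"turn":[0,0,0]},{"gripper":-1,"delta_pos":[0,0,-0.01],"turn":[0,0,0]},{"gripper":-1,"delta_pos":[0,0,0],"turn":[0,0,0]},{"gripper":-1,"delta_pos":[0,0,0],"turn":[0,0,0]},{"gripper":-1,"delta_pos":[0,0,0],"turn":[0,0,0]},{"gripper":-1,"delta_pos":[0,0,0],"turn":[0,0,0]}])

```text
time: 36.7
eef_pos: [0.6608, 0.0498, 0.1358]
ee_rot: [-3.141, -0.001, -0.069]
force: [-0.3, -0.3, -1.4]
gripper_width: 0.109
```

```bash
python3 - <<'E'
from h import *
o=avg(3)
im,C=shot('wrist','w25.png',(110,60,400,310),2.75)
im,C=shot('scene','s25.png',(60,120,360,350),2.6)
E
```

```text
avg [0.6608 0.0496 0.1358] [-3.141e+00 -1.000e-03 -7.000e-02] [0.     0.0001 0.    ]
```

View pics/w25.png

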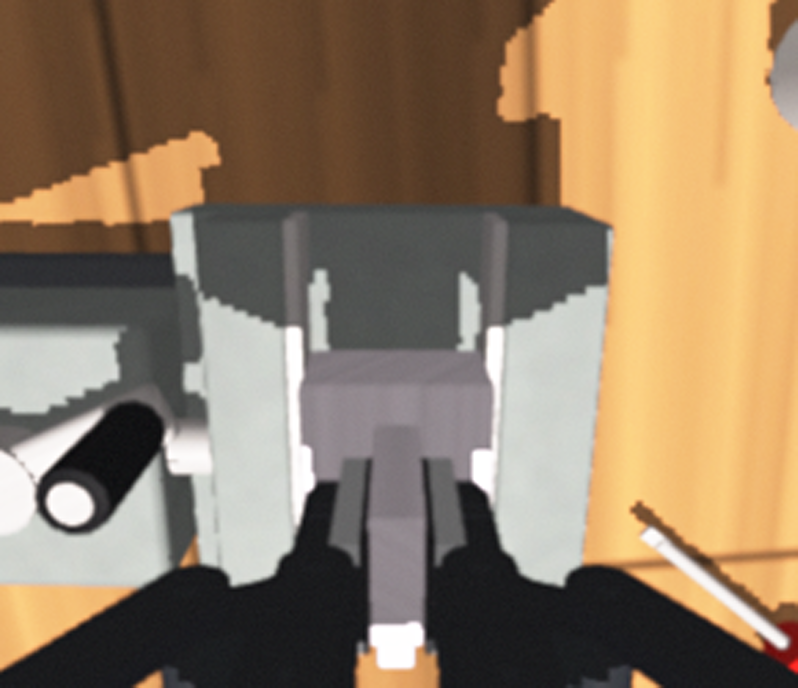

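View pics/s25.png

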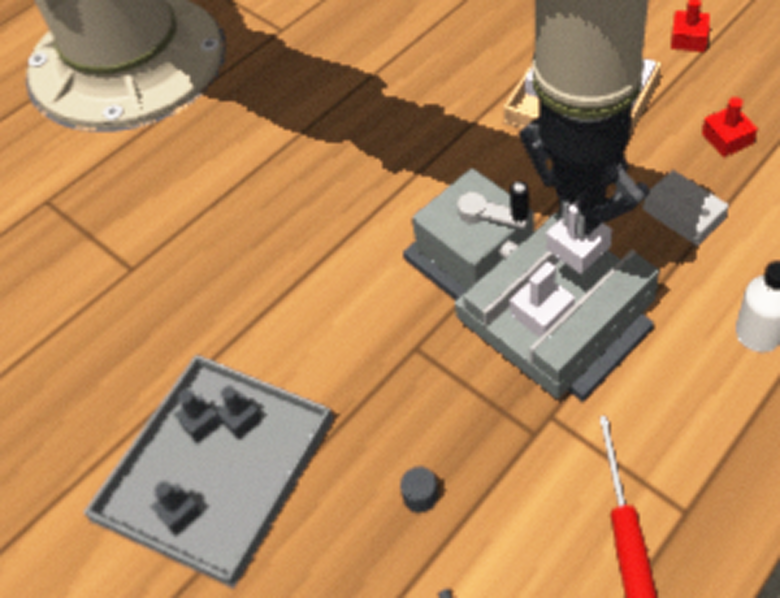

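>>> play_rows(commands=[{"gripper":-1,"delta_pos":[-0.0005,0,-0.01],"turn":[0,0,0]},{"gripper":-1,"delta_pos":[0,0,-0.01],"turn":[0,0,0]},{"gripper":-1,"delta_pos":[0,0,-0.01],"turn":[0,0,0]},{"gripper":-1,"delta_pos":[0,0,-0.01],"turn":[0,0,0]},{"gripper":-1,"delta_pos":[0,0,-0.01],"turn":[0,0,0]},{"gripper":-1,"delta_pos":[0,0,-0.003],"turn":[0,0,0]},{"gripper":-1,"delta_pos":[0,0,0],"turn":[0,0,0]},{"gripper":-1,"delta_pos":[0,0,0],"turn":[0,0,0]}])

```text
time: 37.7
eef_pos: [0.6603, 0.0493, 0.0825]
ee_rot: [-3.141, -0.0, -0.07]
force: [-0.0, 0.8, -1.4]
gripper_width: 0.109
```

>>> play_rows(commands=[{"gripper":-1,"delta_pos":[0,0,-0.001],"turn":[0,0,0]},{"gripper":-1,"delta_pos":[0,0,-0.001],"turn":[0,0,0]},{"gripper":-1,"delta_pos":[0,0,-0.001],"turn":[0,0,0]},{"gripper":-1,"delta_pos":[0,0,0],"turn":[0,0,0]},{"gripper":-1,"delta_pos":[0,0,0],"turn":[0,0,0]},{"gripper":-1,"delta_pos":[0,0,0],"turn":[0,0,0]},{"gripper":-1,"delta_pos":[0,0,0],"turn":[0,0,0]},{"gripper":-1,"delta_pos":[0,0,0],"turn":[0,0,0]}])

```text
time: 38.5
eef_pos: [0.6603, 0.0492, 0.0808]
ee_rot: [3.142, -0.001, -0.07]
force: [-4.4, -0.7, 7.3]
gripper_width: 0.11
```

```bash
python3 - <<'E'
from h import *
o=avg(2); st()
im,C=shot('wrist','w26.png',(110,60,400,310),2.75)
E
```

```text
avg [0.6603 0.0493 0.0808] [ 3.142e+00 -1.000e-03 -7.000e-02] [0. 0. 0.]
t 38.55 p [0.6603 0.0493 0.0808] r [ 3.141e+00 -1.000e-03 -7.000e-02] F [-3.3 -1.3  6.9] g 0.109
```

View pics/w26.png

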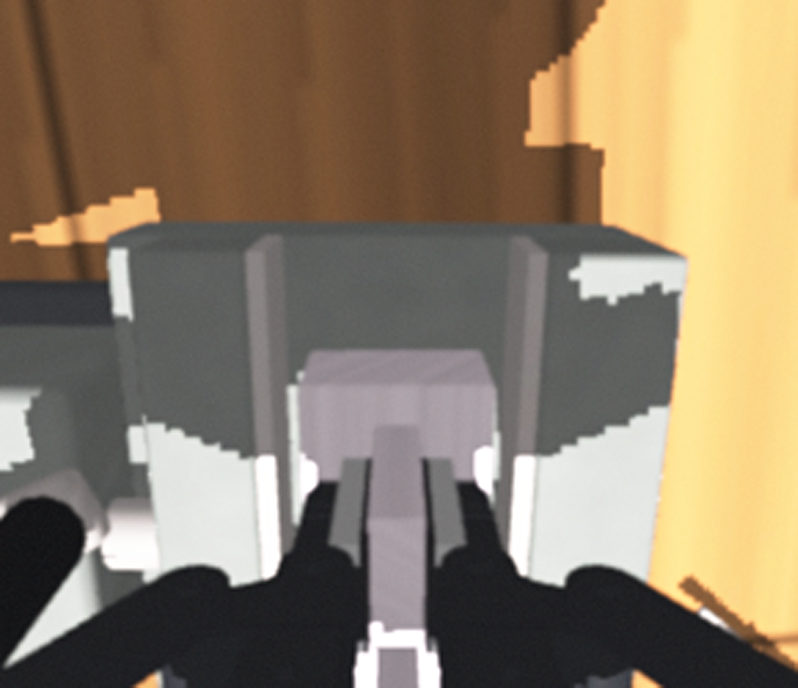

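Seated. Release, rise, and look.

>>> play_rows(commands=[{"gripper":-0.35,"delta_pos":[0,0,0],"turn":[0,0,0]},{"gripper":-0.35,"delta_pos":[0,0,0],"turn":[0,0,0]},{"gripper":-0.35,"delta_pos":[0,0,0],"turn":[0,0,0]},{"gripper":-0.35,"delta_pos":[0,0,0],"turn":[0,0,0]},{"gripper":-0.35,"delta_pos":[0,0,0.01],"turn":[0,0,0]},{"gripper":-0.35,"delta_pos":[0,0,0.03],"turn":[0,0,0]},{"gripper":-0.35,"delta_pos":[0,0,0.045],"turn":[0,0,0]},{"gripper":-0.35,"delta_pos":[0,0,0.03],"turn":[0,0,0]}])

```text
time: 39.4
eef_pos: [0.6607, 0.0496, 0.1982]
ee_rot: [-3.141, -0.003, -0.07]
force: [1.4, 0.2, 1.0]
gripper_width: 0.324
```

>>> play_rows(commands=[{"gripper":0,"delta_pos":[-0.02,-0.001,0.03],"turn":[0,0,0]},{"gripper":0,"delta_pos":[-0.025,-0.001,0.02],"turn":[0,0,0]},{"gripper":0,"delta_pos":[-0.025,-0.001,0],"turn":[0,0,0]},{"gripper":0,"delta_pos":[0,0,0],"turn":[0,0,0]},{"gripper":0,"delta_pos":[0,0,0],"turn":[0,0,0]},{"gripper":0,"delta_pos":[0,0,0],"turn":[0,0,0]},{"gripper":0,"delta_pos":[0,0,0],"turn":[0,0,0]},{"gripper":0,"delta_pos":[0,0,0],"turn":[0,0,0]}])

```text
time: 40.2
eef_pos: [0.5904, 0.0463, 0.2438]
ee_rot: [-3.141, 0.001, -0.07]
force: [0.4, -0.2, -0.3]
gripper_width: 0.5
```

```bash
python3 - <<'E'
from h import *
o=avg(2)
im,C=shot('wrist','w27.png',(120,80,400,300),2.8)
print((proj(C,[[.5897,.0472,.135]])-[120,80])*2.8)
E
```

```text
avg [0.5903 0.0463 0.2438] [-3.141e+00  1.000e-03 -7.000e-02] [0. 0. 0.]
[[372.90191917 295.44069719]]
```

View pics/w27.png

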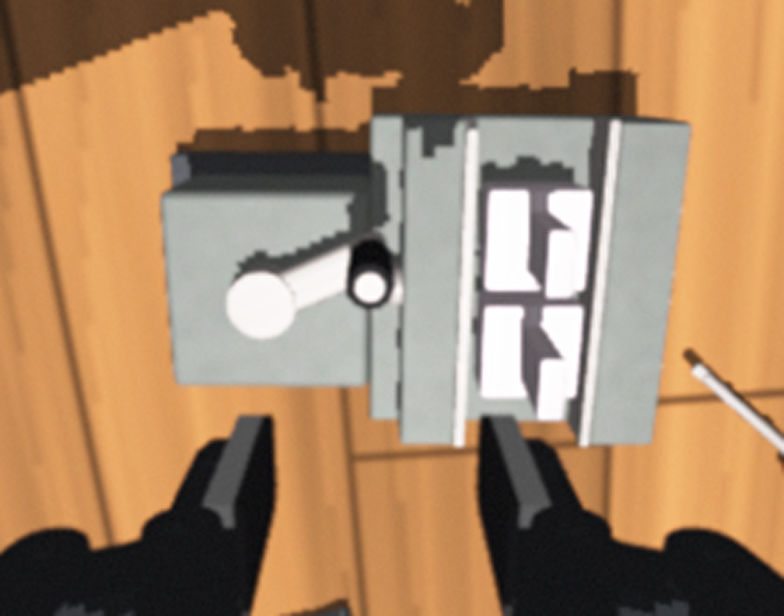

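>>> play_rows(commands=[{"gripper":0,"delta_pos":[-0.0016,0.0033,-0.04],"turn":[0,0,0]},{"gripper":0,"delta_pos":[0,0,-0.04],"turn":[0,0,0]},{"gripper":0,"delta_pos":[0,0,-0.035],"turn":[0,0,0]},{"gripper":0,"delta_pos":[0,0,-0.025],"turn":[0,0,0]},{"gripper":0,"delta_pos":[0,0,-0.006],"turn":[0,0,0]},{"gripper":0,"delta_pos":[0,0,0],"turn":[0,0,0]},{"gripper":-1,"delta_pos":[0,0,0],"turn":[0,0,0]},{"gripper":-1,"delta_pos":[0,0,0],"turn":[0,0,0]}], grip_force=40)

```text
time: 41.1
eef_pos: [0.5889, 0.0498, 0.1002]
ee_rot: [-3.142, -0.001, -0.07]
force: [-2.4, -0.4, 13.2]
gripper_width: 0.198
```

>>> play_rows(commands=[{"gripper":-1,"delta_pos":[0,0,0],"turn":[0,0,0]},{"gripper":-1,"delta_pos":[0,0,0],"turn":[0,0,0]},{"gripper":-1,"delta_pos":[0,0,0],"turn":[0,0,0]},{"gripper":-1,"delta_pos":[0,0,0],"turn":[0,0,0]},{"gripper":-1,"delta_pos":[0,0,0],"turn":[0,0,0]},{"gripper":-1,"delta_pos":[0,0,0],"turn":[0,0,0]},{"gripper":-1,"delta_pos":[0,0,0],"turn":[0,0,0]},{"gripper":-1,"delta_pos":[0,0,0],"turn":[0,0,0]}])

```text
time: 41.9
eef_pos: [0.5888, 0.0497, 0.1004]
ee_rot: [3.141, -0.002, -0.07]
force: [-4.4, 0.3, 5.8]
gripper_width: 0.197
```

```bash
python3 - <<'E'
from h import *
o=avg(2); st()
ax=np.array([.5414,.0325]); a0=np.arctan2(.0175,.0475); print(np.degrees(a0))
prev=ax+.05*np.array([np.cos(a0),np.sin(a0)])
for i in range(1,17):
    a=a0-np.radians(22.5)*i; p=ax+.05*np.array([np.cos(a),np.sin(a)]); print(i,(p-prev).round(4)); prev=p
E
```

```text
avg [0.5888 0.0497 0.1004] [ 3.141e+00 -2.000e-03 -7.000e-02] [0. 0. 0.]
t 41.95 p [0.5889 0.0497 0.1004] r [ 3.141e+00 -2.000e-03 -7.000e-02] F [-3.2 -1.   6.4] g 0.195
20.22485943116808
1 [ 0.003  -0.0193]
2 [-0.0046 -0.019 ]
3 [-0.0115 -0.0158]
4 [-0.0166 -0.0102]
5 [-0.0193 -0.003 ]
6 [-0.019   0.0046]
7 [-0.0158  0.0115]
8 [-0.0102  0.0166]
9 [-0.003   0.0193]
10 [0.0046 0.019 ]
11 [0.0115 0.0158]
12 [0.0166 0.0102]
13 [0.0193 0.003 ]
14 [ 0.019  -0.0046]
15 [ 0.0158 -0.0115]
16 [ 0.0102 -0.0166]
```

>>> play_rows(commands=[{"gripper":-1,"delta_pos":[0.003,-0.0193,0],"turn":[0,0,0]},{"gripper":-1,"delta_pos":[-0.0046,-0.019,0],"turn":[0,0,0]},{"gripper":-1,"delta_pos":[-0.0115,-0.0158,0],"turn":[0,0,0]},{"gripper":-1,"delta_pos":[-0.0166,-0.0102,0],"turn":[0,0,0]},{"gripper":-1,"delta_pos":[-0.0193,-0.003,0],"turn":[0,0,0]},{"gripper":-1,"delta_pos":[-0.019,0.0046,0],"turn":[0,0,0]},{"gripper":-1,"delta_pos":[-0.0158,0.0115,0],"turn":[0,0,0]},{"gripper":-1,"delta_pos":[0,0,0],"turn":[0,0,0]}])

```text
time: 42.75
eef_pos: [0.5049, -0.0006, 0.1004]
ee_rot: [3.141, -0.004, -0.068]
force: [-1.4, 2.8, 4.1]
gripper_width: 0.2
```

```bash
python3 - <<'E'
from h import *
o=avg(2); st()
im,C=shot('scene','s28.png',(180,120,360,280),4)
d=o['eef_pos'][:2]-[.5414,.0325]; a=np.arctan2(d[1],d[0]); print(np.hypot(*d),np.degrees(a))
prev=[.5414,.0325]+np.hypot(*d)*np.array([np.cos(a),np.sin(a)])
for i in range(1,13):
    b=a-np.radians(10)*i; p=[.5414,.0325]+.05*np.array([np.cos(b),np.sin(b)]); print(i,(p-prev).round(4)); prev=p
E
```

```text
avg [ 0.5052 -0.0008  0.1004] [ 3.141e+00 -3.000e-03 -6.900e-02] [0.0002 0.0002 0.0001]
t 42.8 p [ 0.5054 -0.001   0.1003] r [ 3.141e+00 -3.000e-03 -6.900e-02] F [-3.7  1.4  8.3] g 0.196
0.049217294540942494 -137.4208645765317
1 [-0.0059  0.0064]
2 [-0.004   0.0077]
3 [-0.0026  0.0083]
4 [-0.0011  0.0086]
5 [0.0004 0.0087]
6 [0.0019 0.0085]
7 [0.0033 0.0081]
8 [0.0047 0.0074]
9 [0.0059 0.0064]
10 [0.0069 0.0053]
11 [0.0077 0.004 ]
12 [0.0083 0.0026]
```

View pics/s28.png

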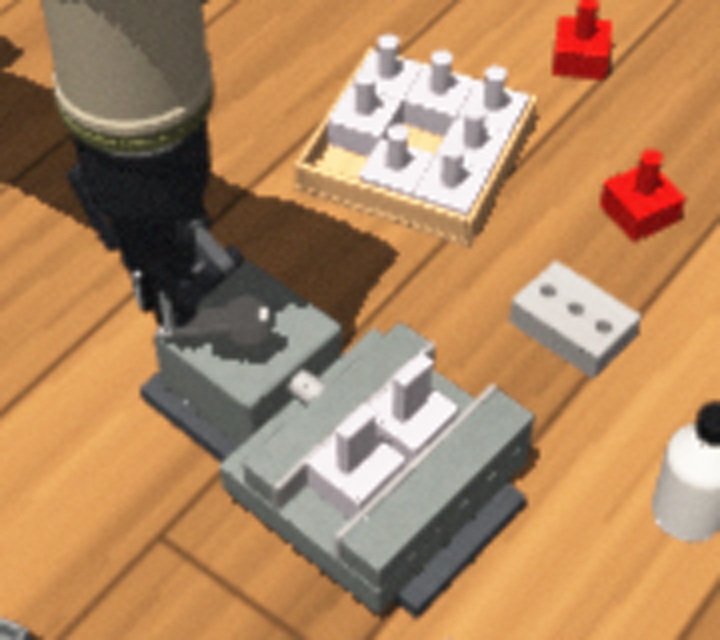

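>>> play_rows(commands=[{"gripper":-1,"delta_pos":[-0.0055,0.0065,0],"turn":[0,0,0]},{"gripper":-1,"delta_pos":[-0.004,0.0077,0],"turn":[0,0,0]},{"gripper":-1,"delta_pos":[-0.0026,0.0083,0],"turn":[0,0,0]},{"gripper":-1,"delta_pos":[-0.0011,0.0086,0],"turn":[0,0,0]},{"gripper":-1,"delta_pos":[0.0004,0.0087,0],"turn":[0,0,0]},{"gripper":-1,"delta_pos":[0,0,0],"turn":[0,0,0]},{"gripper":-1,"delta_pos":[0,0,0],"turn":[0,0,0]},{"gripper":-1,"delta_pos":[0,0,0],"turn":[0,0,0]}])

```text
time: 43.65
eef_pos: [0.4917, 0.0384, 0.1001]
ee_rot: [3.141, 0.001, -0.07]
force: [-13.0, 0.7, 19.9]
gripper_width: 0.196
```

```bash
python3 - <<'E'
from h import *
o=avg(2); st()
d=o['eef_pos'][:2]-[.5414,.0325]; a=np.arctan2(d[1],d[0]); print(np.hypot(*d),np.degrees(a))
E
```

```text
avg [0.4917 0.0384 0.1001] [ 3.141e+00  1.000e-03 -7.000e-02] [0. 0. 0.]
t 43.7 p [0.4917 0.0384 0.1001] r [ 3.141e+00  1.000e-03 -7.000e-02] F [-12.8   1.   19.8] g 0.194
0.050067348315225746 173.28270349467385
```

>>> play_rows(commands=[{"gripper":-1,"delta_pos":[-0.0004,0.0035,0],"turn":[0,0,0]},{"gripper":-1,"delta_pos":[0.0002,0.0035,0],"turn":[0,0,0]},{"gripper":-1,"delta_pos":[0.001,0.0033,0],"turn":[0,0,0]},{"gripper":-1,"delta_pos":[0.0013,0.0033,0],"turn":[0,0,0]},{"gripper":-1,"delta_pos":[0,0,0],"turn":[0,0,0]},{"gripper":-1,"delta_pos":[0,0,0],"turn":[0,0,0]},{"gripper":-1,"delta_pos":[0,0,0],"turn":[0,0,0]},{"gripper":-1,"delta_pos":[0,0,0],"turn":[0,0,0]}])

```text
time: 44.5
eef_pos: [0.4948, 0.0522, 0.1002]
ee_rot: [-3.142, -0.001, -0.07]
force: [-8.2, 1.6, 14.9]
gripper_width: 0.196
```

```bash
python3 - <<'E'
from h import *
o=avg(2); st()
d=o['eef_pos'][:2]-[.5405,.0325]; a=np.arctan2(d[1],d[0]); print(np.hypot(*d),np.degrees(a))
im,C=shot('scene','s29.png',(180,120,360,280),4)
im,C=shot('wrist','w29.png')
E
```

```text
avg [0.4948 0.0521 0.1002] [-3.142e+00 -1.000e-03 -7.000e-02] [0. 0. 0.]
t 44.55 p [0.4948 0.0521 0.1002] r [-3.142e+00 -1.000e-03 -7.000e-02] F [-6.8  1.  14.4] g 0.199
0.049702594904003965 156.74196476930535
```

View pics/s29.png

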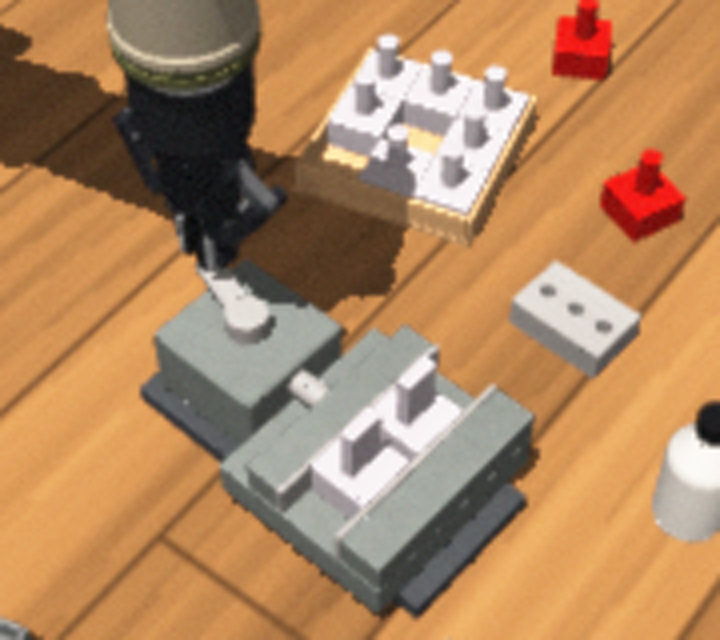

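View pics/w29.png

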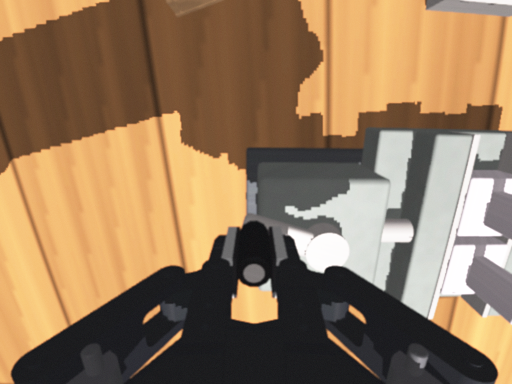

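>>> play_rows(commands=[{"gripper":-1,"delta_pos":[0.0014,0.0031,0],"turn":[0,0,0]},{"gripper":-1,"delta_pos":[0.0015,0.003,0],"turn":[0,0,0]},{"gripper":-1,"delta_pos":[0.0019,0.0029,0],"turn":[0,0,0]},{"gripper":-1,"delta_pos":[0.002,0.0029,0],"turn":[0,0,0]},{"gripper":-1,"delta_pos":[0,0,0],"turn":[0,0,0]},{"gripper":-1,"delta_pos":[0,0,0],"turn":[0,0,0]},{"gripper":-1,"delta_pos":[0,0,0],"turn":[0,0,0]},{"gripper":-1,"delta_pos":[0,0,0],"turn":[0,0,0]}])

```text
time: 45.45
eef_pos: [0.4988, 0.0601, 0.0999]
ee_rot: [3.135, 0.005, -0.073]
force: [-22.2, -10.8, 29.8]
gripper_width: 0.198
```

```bash
python3 - <<'E'
from h import *
o=avg(2); st()
d=o['eef_pos'][:2]-[.5405,.0325]; a=np.arctan2(d[1],d[0]); print(np.hypot(*d),np.degrees(a))
E
```

```text
avg [0.4988 0.0601 0.0999] [ 3.135  0.005 -0.073] [0. 0. 0.]
t 45.5 p [0.4989 0.0601 0.0999] r [ 3.135  0.005 -0.073] F [-22.8 -10.9  30.2] g 0.2
0.04996541468377777 146.49934766772944
```

>>> play_rows(commands=[{"gripper":0,"delta_pos":[-0.0015,-0.002,0],"turn":[0,0,0]},{"gripper":0,"delta_pos":[-0.001,-0.0015,0],"turn":[0,0,0]},{"gripper":0,"delta_pos":[0,0,0],"turn":[0,0,0]},{"gripper":0,"delta_pos":[0,0,0],"turn":[0,0,0]},{"gripper":0,"delta_pos":[0,0,0.02],"turn":[0,0,0]},{"gripper":0,"delta_pos":[0,0,0.04],"turn":[0,0,0]},{"gripper":0,"delta_pos":[0,0,0.045],"turn":[0,0,0]},{"gripper":0,"delta_pos":[0,0,0.045],"turn":[0,0,0]}])

```text
time: 46.3
eef_pos: [0.4981, 0.0603, 0.2499]
ee_rot: [-3.141, 0.0, -0.07]
force: [1.5, -0.2, 0.0]
gripper_width: 0.499
```

>>> play_rows(commands=[{"gripper":0,"delta_pos":[0.03,-0.01,0],"turn":[0,0,0]},{"gripper":0,"delta_pos":[0.03,-0.01,0],"turn":[0,0,0]},{"gripper":0,"delta_pos":[0.03,0,0],"turn":[0,0,0]},{"gripper":0,"delta_pos":[0.03,0,0],"turn":[0,0,0]},{"gripper":0,"delta_pos":[0,0,0],"turn":[0,0,0]},{"gripper":0,"delta_pos":[0,0,0],"turn":[0,0,0]},{"gripper":0,"delta_pos":[0,0,0],"turn":[0,0,0]},{"gripper":0,"delta_pos":[0,0,0],"turn":[0,0,0]}])

```text
time: 47.1
eef_pos: [0.6177, 0.0403, 0.249]
ee_rot: [3.141, -0.001, -0.07]
force: [0.4, -0.1, -0.0]
gripper_width: 0.501
```

```bash
python3 - <<'E'
from h import *
o=avg(2)
im,C=shot('wrist','w30.png',(120,80,400,300),2.8)
f=lambda u,v,z: unproj(C,[120+u/2.8,80+v/2.8],z)[0]
im,C=shot('scene','s30.png',(60,120,360,350),2.6)
E
```

```text
avg [0.6177 0.0403 0.249 ] [ 3.141e+00 -1.000e-03 -7.000e-02] [0.     0.0001 0.    ]
```

View pics/w30.png

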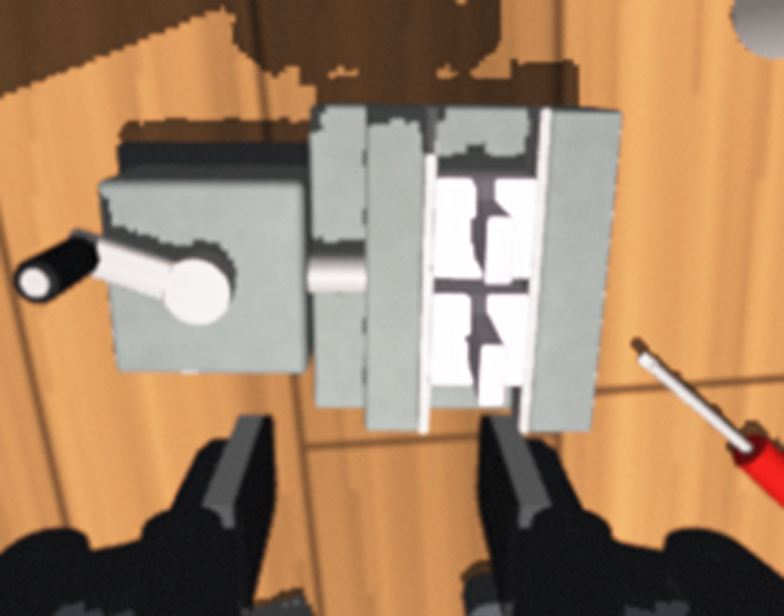

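View pics/s30.png

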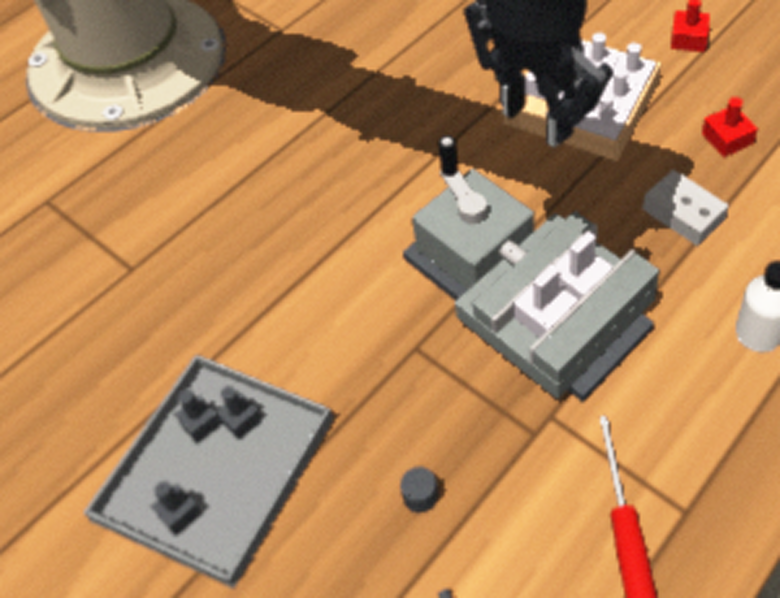

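```bash
python3 - <<'E'
from h import *
o=get_obs(); C=cam('wrist',o)
f=lambda u,v,z: unproj(C,[120+u/2.8,80+v/2.8],z)[0]
g=f(37,282,.135); d=g[:2]-[.5405,.0325]; print(g,np.hypot(*d),np.degrees(np.arctan2(d[1],d[0])))
a,b=f(540,110,.071),f(522,430,.071); c,e=f(436,110,.071),f(428,430,.071)
y=(a-b)/np.linalg.norm(a-b); x=np.array([y[1],-y[0],0]); print('open',(a-c)@x,(b-e)@x)
E
```

```text
[0.49683197 0.05295669 0.135     ] 0.0482221229752883 154.8988266093571
open 0.04361541304902365 0.04492442957790666
```

```bash
python3 - <<'E'
from h import *
im,C=shot('top','t31.png',(120,100,450,270),2.4)
E
```

```text
(no output)
```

View pics/t31.png

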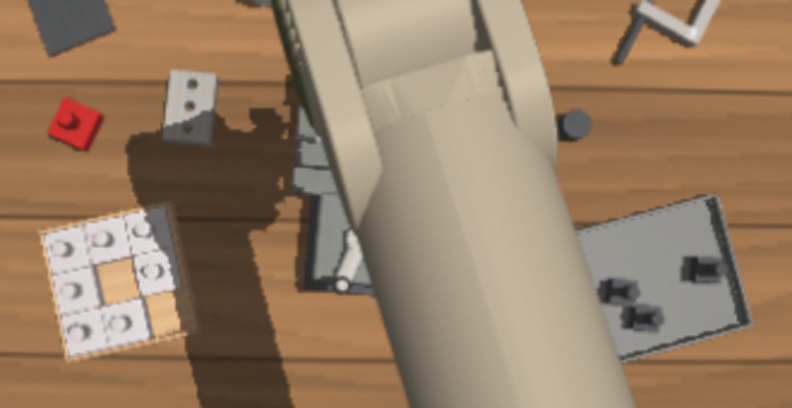

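>>> play_rows(commands=[{"gripper":0,"delta_pos":[-0.015,0.0018,0],"turn":[0,0,8.1]},{"gripper":0,"delta_pos":[-0.015,0.0018,0],"turn":[0,0,8.1]},{"gripper":0,"delta_pos":[-0.015,0.0018,0],"turn":[0,0,8.1]},{"gripper":0,"delta_pos":[-0.015,0.0018,0],"turn":[0,0,8.1]},{"gripper":0,"delta_pos":[-0.015,0.0018,0],"turn":[0,0,8.1]},{"gripper":0,"delta_pos":[-0.015,0.0018,0],"turn":[0,0,8.1]},{"gripper":0,"delta_pos":[-0.015,0.0018,0],"turn":[0,0,8.1]},{"gripper":0,"delta_pos":[-0.015,0.0018,0],"turn":[0,0,8.1]}], grip_force=30)

```text
time: 48.1
eef_pos: [0.4975, 0.0545, 0.2485]
ee_rot: [3.141, 0.0, 1.067]
force: [0.4, 0.1, 0.8]
gripper_width: 0.5
```

>>> play_rows(commands=[{"gripper":0,"delta_pos":[0,0,-0.03],"turn":[0,0,0]},{"gripper":0,"delta_pos":[0,0,-0.03],"turn":[0,0,0]},{"gripper":0,"delta_pos":[0,0,0],"turn":[0,0,0]},{"gripper":0,"delta_pos":[0,0,0],"turn":[0,0,0]},{"gripper":0,"delta_pos":[0,0,0],"turn":[0,0,0]},{"gripper":0,"delta_pos":[0,0,0],"turn":[0,0,0]},{"gripper":0,"delta_pos":[0,0,0],"turn":[0,0,0]},{"gripper":0,"delta_pos":[0,0,0],"turn":[0,0,0]}])

```text
time: 48.9
eef_pos: [0.4985, 0.0546, 0.1889]
ee_rot: [3.141, -0.0, 1.061]
force: [0.5, -0.3, 0.0]
gripper_width: 0.496
```

```bash
python3 - <<'E'
from h import *
o=avg(2)
im,C=shot('wrist','w32.png')
print(proj(C,[[.4975,.055,.135],o['eef_pos']*[1,1,0]+[0,0,.135]]))
E
```

```text
avg [0.4985 0.0546 0.1888] [ 3.141 -0.     1.061] [0.     0.     0.0001]
[[255.44065274 205.59819641]
 [255.57015537 206.8870065 ]]
```

View pics/w32.png

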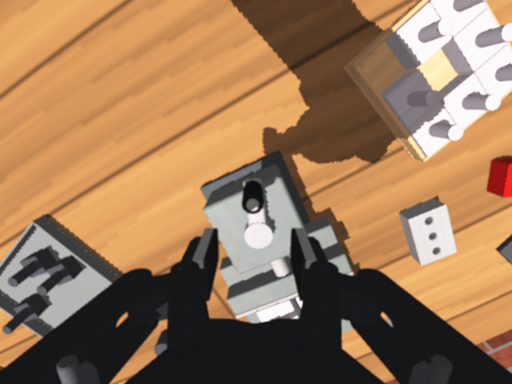

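>>> play_rows(commands=[{"gripper":0,"delta_pos":[-0.001,-0.001,-0.03],"turn":[0,0,0]},{"gripper":0,"delta_pos":[0,0,-0.03],"turn":[0,0,0]},{"gripper":0,"delta_pos":[0,0,-0.0285],"turn":[0,0,0]},{"gripper":0,"delta_pos":[0,0,0],"turn":[0,0,0]},{"gripper":-1,"delta_pos":[0,0,0],"turn":[0,0,0]},{"gripper":-1,"delta_pos":[0,0,0],"turn":[0,0,0]},{"gripper":-1,"delta_pos":[0,0,0],"turn":[0,0,0]},{"gripper":-1,"delta_pos":[0,0,0],"turn":[0,0,0]}])

```text
time: 49.8
eef_pos: [0.498, 0.0536, 0.1013]
ee_rot: [3.14, -0.001, 1.061]
force: [-2.1, -1.7, 6.9]
gripper_width: 0.202
```

```bash
python3 - <<'E'
from h import *
o=avg(2); st()
E
```

```text
avg [0.498  0.0535 0.1013] [ 3.140e+00 -1.000e-03  1.061e+00] [0. 0. 0.]
t 49.85 p [0.4981 0.0535 0.1014] r [ 3.140e+00 -1.000e-03  1.061e+00] F [-3.6 -0.7  6.6] g 0.199
```

>>> play_rows(commands=[{"gripper":-1,"delta_pos":[0.0005,0.0009,0],"turn":[0,0,0]},{"gripper":-1,"delta_pos":[0.0005,0.0009,0],"turn":[0,0,0]},{"gripper":-1,"delta_pos":[0.0005,0.0009,0],"turn":[0,0,0]},{"gripper":-1,"delta_pos":[0,0,0],"turn":[0,0,0]},{"gripper":-1,"delta_pos":[0,0,0],"turn":[0,0,0]},{"gripper":-1,"delta_pos":[0,0,0],"turn":[0,0,0]},{"gripper":-1,"delta_pos":[0,0,0],"turn":[0,0,0]},{"gripper":-1,"delta_pos":[0,0,0],"turn":[0,0,0]}])

```text
time: 50.65
eef_pos: [0.4987, 0.055, 0.1012]
ee_rot: [3.14, 0.002, 1.06]
force: [-7.9, -4.2, 12.4]
gripper_width: 0.197
```

```bash
python3 - <<'E'
from h import *
o=avg(2); st()
E
```

```text
avg [0.4987 0.055  0.1012] [3.14e+00 2.00e-03 1.06e+00] [0. 0. 0.]
t 50.7 p [0.4987 0.055  0.1012] r [3.14e+00 2.00e-03 1.06e+00] F [-8.1 -5.1 12.3] g 0.198
```

>>> play_rows(commands=[{"gripper":-1,"delta_pos":[0.0006,0.0009,0],"turn":[0,0,0]},{"gripper":-1,"delta_pos":[0.0006,0.0009,0],"turn":[0,0,0]},{"gripper":-1,"delta_pos":[0.0006,0.0009,0],"turn":[0,0,0]},{"gripper":-1,"delta_pos":[0.0006,0.0009,0],"turn":[0,0,0]},{"gripper":-1,"delta_pos":[0,0,0],"turn":[0,0,0]},{"gripper":-1,"delta_pos":[0,0,0],"turn":[0,0,0]},{"gripper":-1,"delta_pos":[0,0,0],"turn":[0,0,0]},{"gripper":-1,"delta_pos":[0,0,0],"turn":[0,0,0]}])

```text
time: 51.5
eef_pos: [0.4999, 0.0573, 0.1011]
ee_rot: [-3.142, 0.006, 1.059]
force: [-13.9, -8.8, 18.5]
gripper_width: 0.202
```

```bash
python3 - <<'E'
from h import *
o=avg(2); st()
E
```

```text
avg [0.4999 0.0573 0.1011] [3.142 0.006 1.059] [0. 0. 0.]
t 51.55 p [0.4999 0.0573 0.1011] r [3.142 0.006 1.059] F [-13.6  -8.5  17.7] g 0.196
```

>>> play_rows(commands=[{"gripper":-1,"delta_pos":[0.0006,0.0009,0],"turn":[0,0,0]},{"gripper":-1,"delta_pos":[0.0006,0.0009,0],"turn":[0,0,0]},{"gripper":-1,"delta_pos":[0,0,0],"turn":[0,0,0]},{"gripper":-1,"delta_pos":[0,0,0],"turn":[0,0,0]},{"gripper":0,"delta_pos":[0,0,0],"turn":[0,0,0]},{"gripper":0,"delta_pos":[0,0,0],"turn":[0,0,0]},{"gripper":0,"delta_pos":[0,0,0],"turn":[0,0,0]},{"gripper":0,"delta_pos":[0,0,0],"turn":[0,0,0]}])

```text
time: 52.35
eef_pos: [0.5027, 0.062, 0.1002]
ee_rot: [3.141, -0.001, 1.061]
force: [-0.1, -0.7, 0.1]
gripper_width: 0.501
```

>>> play_rows(commands=[{"gripper":0,"delta_pos":[0,0,0.03],"turn":[0,0,0]},{"gripper":0,"delta_pos":[0,0,0.04],"turn":[0,0,0]},{"gripper":0,"delta_pos":[0,0,0.04],"turn":[0,0,0]},{"gripper":0,"delta_pos":[0,0,0.04],"turn":[0,0,0]},{"gripper":0,"delta_pos":[0,0,0],"turn":[0,0,0]},{"gripper":0,"delta_pos":[0,0,0],"turn":[0,0,0]},{"gripper":0,"delta_pos":[0,0,0],"turn":[0,0,0]},{"gripper":0,"delta_pos":[0,0,0],"turn":[0,0,0]}])

```text
time: 53.15
eef_pos: [0.5017, 0.0614, 0.2485]
ee_rot: [-3.139, 0.001, 1.061]
force: [0.2, -0.7, 0.7]
gripper_width: 0.499
```

```bash
python3 - <<'E'
from h import *
o=avg(2)
im,C=shot('wrist','w33.png')
v=im[100:300,150:400]; cv2.imwrite('pics/w33c.png',cv2.resize(v,None,fx=3,fy=3,interpolation=cv2.INTER_CUBIC)[:,:,::-1])
for a in (146,150,154,158):
    print(a,(proj(C,[[.5405+.05*np.cos(np.radians(a)),.0325+.05*np.sin(np.radians(a)),.135]])-[150,100])*3)
im,C=shot('scene','s33.png',(60,120,360,350),2.6)
E
```

```text
avg [0.5017 0.0615 0.2486] [-3.139e+00  1.000e-03  1.061e+00] [0.     0.     0.0001]
146 [[309.45538979 251.9252661 ]]
150 [[299.02951145 251.43759117]]
154 [[288.59724992 251.65103679]]
158 [[278.21825119 252.56412028]]
```

View pics/w33c.png

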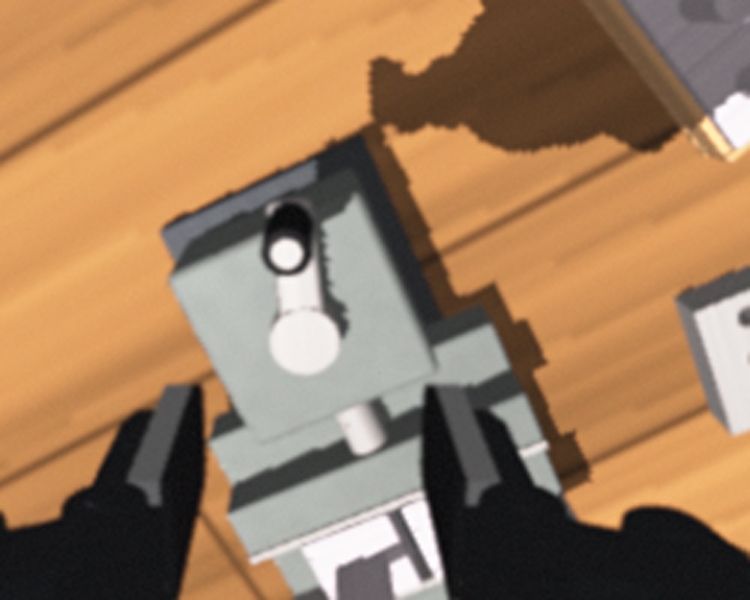

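View pics/s33.png

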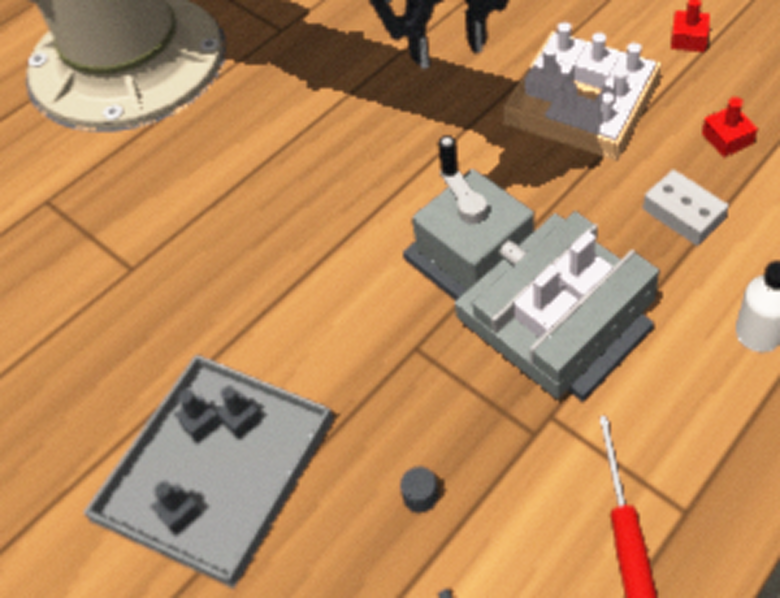

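```bash
python3 - <<'E'
from h import *
st(); print(finish_job())
E
```

```text
t 53.3 p [0.502  0.0615 0.249 ] r [-3.140e+00  1.000e-03  1.061e+00] F [ 0.2 -0.6 -0.7] g 0.504
the job is handed in; nothing more can be done
None
```

The vise is changed over and the job was handed in at 53.3 s; it reported no verdict.

**What I did**
- I stood the three finished pins in the grey tray.
- I cranked the vise open one full turn, to about 55 mm.
- I drew both tang blanks out of the crate, one from the middle and one from a corner. I stood them side by side on the vise bed, square to the jaws.
- I cranked the jaw up tight, let go, then pushed the crank once more to be sure.

**Last checks**
- **Blanks:** the pictures show both standing between the jaws, which read about 44 mm apart.
- **Clamping:** the second push met about 12 N at the handle, and force was still rising when I let go. Measured by the gripper, the crank seemed to move several degrees during that push. The pictures show the handle back at the same angle afterwards (about 154°), so I take the movement as flex in the fingers. I could not measure the squeeze on each blank directly.
- **Pins:** one was knocked a few centimetres aside inside the tray during the run. All three still stand upright in it.
- **Rest of the bench:** the other seven blanks stand in the crate. The steel block, bar end and red look-alikes were not touched, and the gripper is clear of everything.

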